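# Lift out the steamer basket and cover the pot again

### The job

The potatoes are steamed: lift the lid off the pot by its knob and rest it, slanted, on the sloping lid stand against its two pegs, and let go. Then lift the steamer basket out by its handle, keep it level and stand it gently on the middle of the round wooden trivet. Finally take the lid from the stand and put it gently back on the pot, fully seated; leave the pot on its burner and do not disturb the bottle and the jar.

Things in the scene. Friction and masses are not known exactly. Their poses are not given: they have to be found in the camera images.
- pot_rim (a point): Centre of the steel pot's mouth, in the plane of the top of its rim; z is the pot's axis, up. Inside diameter 192 mm, wall 4 mm; the pot's floor is 105 mm below this point.
- pot: The pot; origin at the centre of its underside, z up. 200 mm diameter, 110 mm high, loose, about 2 kg. Loop handles on its +y and -y sides reach 133 mm from the axis, 23 mm below the rim. It stands on the grate of a fixed one-burner hob, 240 mm square, the grate 35 mm above the counter.
- lid_knob (a point): Centre of the lid's knob, half-way up it; z is the lid's axis, away from the pot. The knob is a black upright cylinder, 36 mm diameter, 22 mm high, on a 16 mm thick stem 20 mm long above the lid's shallow dome. At the start the lid is on the pot.
- lid: The round steel lid, 206 mm diameter, loose, 0.3 to 0.55 kg. Origin on its axis in the plane of the underside of its edge, which rests on the pot's rim, 45 mm below the knob's centre; z as for the knob. Below that plane a flat plug of 180 mm diameter goes 8 mm down into the pot.
- basket_handle (a point): Centre of the bar of the steamer basket's bridge handle: a dark wooden bar along y, 76 mm long, 12 mm wide (along x), 14 mm high; z up. At the start the basket stands on the pot's floor under the lid, this point 20 mm below the pot's rim.
- basket: The round aluminium basket with potatoes fixed in it, 156 mm diameter at its rim, 132 mm at its flat foot, 45 mm high without the handle, 0.35 to 0.6 kg. Origin at the centre of its underside, 85 mm below the handle's centre; axes as for the handle.
- stand_rest (a point): Where the knob's centre lies when the lid lies flat on the stand's sloping board and touches both pegs. The axes are the board's: z square to its face, 30 degrees from vertical; x up the slope; y level. The board's face is 53 mm below this point along z. The pegs stand out of it 92 mm down the slope from here, 60 mm to either side, and hold the lid's edge from below.
- stand: The wooden lid stand, fixed; origin at the centre of its underside on the counter, z up; the slope's low edge is towards its -x. Board 170 mm wide, 210 mm along the slope, top edge 129 mm high; pegs 14 mm thick, 28 mm long. Stand and trivet may change sides.
- trivet_top (a point): Centre of the upper face of the round wooden trivet, 200 mm diameter, 16 mm thick, lying fixed on the counter; z up.
- trivet: The same trivet; origin at the centre of its underside.
- oil: Bystander: green glass bottle, 64 mm diameter, 190 mm high, loose; origin at the centre of its underside.
- salt: Bystander: white jar with a wooden cap, 80 mm diameter, 100 mm high, loose; origin at the centre of its underside.
Not all that is in view belongs to the job. Of the things that look like the trivet, the smallest one is meant.

How it is judged:
On the way, in this order (a step that is already met when the one before it is completed fails the run):
1. the lid is held clear above the pot (z of lid_knob in the frame of pot_rim above 0.075 m and contact force between the fingers and lid above 0.5 N), for 0.1 s.
2. the lid lies on the sloping stand, let go and at rest, within 30 mm of its place against the pegs (distance between lid_knob and stand_rest below 0.03 m and angle between the z axis of lid_knob and the z axis of stand_rest, either way round below 0.12 rad and contact force between lid and stand above 0.3 N and contact force between the fingers and lid below 0.1 N and linear speed of lid below 0.02 m/s), for 0.3 s.
3. the basket is held clear above the pot's rim (z of basket_handle in the frame of pot_rim above 0.08 m and contact force between the fingers and basket above 0.5 N), for 0.1 s.
4. the basket stands upright on the trivet, let go, within 35 mm of its middle, while the lid is on the stand (all of step 2 and horizontal distance between basket_handle and trivet_top below 0.035 m and angle between basket_handle's own z axis and vertical below 0.08 rad and contact force between basket and trivet above 0.5 N and contact force between the fingers and basket below 0.1 N and linear speed of basket below 0.02 m/s), for 0.3 s.
5. the lid is held clear of the stand (distance between lid_knob and stand_rest above 0.06 m and contact force between the fingers and lid above 0.5 N and contact force between lid and stand below 0.1 N), for 0.1 s.
At the end, for the whole second after the job is handed in: The lid sits fully seated and level on the pot (centred within 12 mm, its edge on the rim within 3.5 mm), the basket stands upright on the trivet within 35 mm of its middle, both let go and at rest, and the pot stands upright within 30 mm of where it was (horizontal distance between lid_knob and pot_rim below 0.012 m and z of lid_knob in the frame of pot_rim below 0.0485 m and angle between the z axis of lid_knob and the z axis of pot_rim, either way round below 0.05 rad and angle between each of lid_knob, basket_handle's own z axis and vertical below 0.08 rad and linear speed of each of lid, basket below 0.02 m/s and horizontal distance between basket_handle and trivet_top below 0.035 m and contact force between basket and trivet above 0.5 N and contact force between the fingers and basket below 0.1 N and contact force between the fingers and lid below 0.1 N and distance of pot from where it was at the start of the episode below 0.03 m and angle between pot's own z axis and vertical below 0.05 rad); the robot touches nothing.
It fails at once if the basket is tipped more than 25 degrees (angle between basket_handle's own z axis and vertical above 0.44 rad).
It fails at once if the lid is dropped or slammed on the pot (over 80 N) (contact force between lid and pot above 80 N).
It fails at once if the basket is dropped or slammed on the trivet (over 80 N) (contact force between basket and trivet above 80 N).
It fails at once if the bottle or jar is pushed more than 30 mm (distance of any of oil, salt from where it was at the start of the episode above 0.03 m).
It also fails if it takes over 72 s, if anything falls off the work surface, if the arm or the gripper's body presses on something with over 40 N, if the wrist force passes 120 N, or if a joint passes its speed limit or range.

### The arm

A 6-joint arm with a two-finger parallel gripper is mounted at the origin on the work surface. World frame = base frame: x ahead of the robot, y to its left, z up, the work surface at z = 0. Lengths are in m, angles in rad, forces in N, time in s.
With the tool pointing down it reaches from about 0.25 to 0.775 m from the base axis. Payload 4 kg.
Tool frame: the origin (TCP) lies at the very end of the fingers, on their centre line; the grasp point (between the pads) lies hold_point_z behind it (hold_point_z is the distance from the TCP to the grasp point, in m); z points along the fingers, y is the direction in which the jaws open and shut (so a half turn about z gives the same grasp; the last joint's range is limited). The gripper opens to 94 mm and grips with 3 to 60 N. Pads are 16 mm wide; open, the fingers measure 119 mm over their backs; the gripper's body (75 mm by 177 mm) begins 78 mm behind the grasp point.
Start: joints at [-1.376, 0.087, 1.371, -0, 1.684, -0.103], TCP at [0.161, -0.526, 0.206] pointing down, gripper open.
Joint ranges: [-3.1, 3.1], [-0.76, 2.03], [0.27, 2.55], [-1.08, 4.22], [0.17, 2.65], [-2.57, 2.57]. Speed limits (rad/s): [2.79, 2.79, 3.14, 3.14, 3.14, 3.14].

### API

Orientations are given as [roll, pitch, yaw] about the fixed x, y, z axes, in that order (R = Rz(yaw) Ry(pitch) Rx(roll)).
In Python, from bench import * gives the robot as it stands.
- The arm moves only by the tool step_arm, never from a script. Its argument "increments" is text: rows parted by semicolons, each of 6 numbers parted by spaces: the shift along the tool's x, y, z in cm, then the turn, a rotation vector about the tool's x, y, z in rad. A call has 1 to 5 rows; each row shifts and turns the commanded pose from where the row before left it, along the tool's axes as they then stand; what a row does not reach is not made up. A row lasts 1/10 s, in which the tool goes at most 50 mm and 8.59 degrees, less where a joint would pass 70% of its speed; a pose out of reach is approached as far as the arm can. A call is refused whole if a number of a shift passes 5 or a number of a turn 0.15, either way. A call with a gripper value outside its range is refused whole. "claw" is the gripper's target within -1 to 1 (shut at 1, half-way at 0, fully open at -1), set as the call begins (left out, the last holds). The fingers move at their own pace and stop on an object; the grip force is fixed at half the most. Time passes only in rows, so rows that do not move let the fingers close. It gives the time, the measured TCP pose, the force and the opening at its end, in the units of the state.
- get_obs(): the state, without advancing time (a new reading comes with each control period).
- snapshot(name): name is "side" or "top" or "wrist"; returns the picture (400x640x3 uint8, red, green, blue); there is no depth.
- calibration(name): a dict with "camera_matrix" (3x3 intrinsics, pixels), "eye" and "orientation" of the camera in the world; the wrist camera has in their place "tool_from_camera" (4x4, takes a point from camera to tool coordinates, whose origin is the TCP and whose axes are the flange's). Camera axes: x right, y up, looking along -z (the intrinsics and any distortion apply to the point x, -y, -z); pixel columns grow to the right and rows downward; lengths in m; the calibration is good to about 2 mm. A picture is of the moment at which its call begins: read the wrist's pose just before it. calibration takes no time and is no camera call.
- close_job(): hands the job in, once; it reports no verdict.
The state is a dict: "time": time; "joint_positions": joint angles; "qvel": joint speeds; "joint_torque": joint torques, N m; "tool_pos": TCP position; "ee_rot": TCP orientation; "wrist_force": force on the tool from outside, world axes, zero at the start; "wrist_torque": the same for the moment, N m; "width": finger opening in m.
Only numpy, scipy, OpenCV 4.12 (cv2) and the standard library are available. Lean on these libraries where they do the work, as an engineer would, in place of code of your own. Each camera call takes 0.05 s, during which the arm holds its last target. There are 200 camera calls.

## Working session

There is one attempt and no reset: what is moved stays moved. The work goes in short steps, Python scripts to look and compute and a tool call to move; the robot and the scene stay as the last step left them, time stands still between calls to the robot, and variables do not carry over. Pictures are saved under pics/ and viewed, about 8 in all and at most 12, crops included, and the job is handed in when it is done.

Besides the shell and the picture viewer there is one more tool, called after "Call:" as name(argument=value, ...), one argument or row to a line, values as JSON. step_arm: Moves the arm, as the interface text tells. Its arguments: {"type":"object","properties":{"increments":{"type":"string"},"claw":{"type":"number"}},"required":["increments"]}

```bash
mkdir -p pics; ls
python3 - <<'E'
from bench import *
import cv2,numpy as np
o=get_obs();print(o)
for n in ["side","top","wrist"]:
    c=calibration(n);print(n,c)
ims=[]
for n in ["side","top"]:
    im=snapshot(n);cv2.imwrite(f"pics/{n}0.png",im[:,:,::-1]);ims.append(im)
E
```

```text
pics
{'time': 0.0, 'joint_positions': array([-1.37608959e+00,  8.79562476e-02,  1.37223724e+00, -2.00730825e-05,
        1.68360693e+00, -1.03102824e-01]), 'qvel': array([ 0.00125788,  0.00044181,  0.00038362, -0.00026149,  0.00101866,
       -0.00081879]), 'joint_torque': array([ 5.96600621e-04, -3.40176415e+01, -3.02428186e+01,  7.18663190e-02,
        3.30276426e-02, -1.81288915e-04]), 'tool_pos': array([ 0.16126533, -0.52525193,  0.20431214]), 'ee_rot': array([-3.13939455e+00, -2.07379591e-04,  2.97807092e-01]), 'wrist_force': array([-0.33013797, -0.2534341 , -0.95587213]), 'wrist_torque': array([ 0.00618374, -0.01764273, -0.01029183]), 'width': 0.09393345726785475}
side {'camera_matrix': array([[401.29930086,   0.        , 313.37689435],
       [  0.        , 401.29930086, 194.73360216],
       [  0.        ,   0.        ,   1.        ]]), 'eye': array([0.287647  , 0.95916814, 1.00715557]), 'orientation': array([ 7.61272538e-01, -9.22467537e-04, -2.84605710e+00])}
top {'camera_matrix': array([[380.51285609,   0.        , 319.79466565],
       [  0.        , 380.51285609, 193.65846627],
       [  0.        ,   0.        ,   1.        ]]), 'eye': array([0.39524864, 0.15839607, 1.3224983 ]), 'orientation': array([ 0.13122868, -0.02477585, -1.58645201])}
wrist {'camera_matrix': array([[306.62576964,   0.        , 319.30130459],
       [  0.        , 306.62576964, 197.21982554],
       [  0.        ,   0.        ,   1.        ]]), 'tool_from_camera': array([[ 4.99245912e-05,  9.63758302e-01,  2.66776935e-01,
         7.89273892e-02],
       [ 9.99999673e-01, -2.63312163e-04,  7.64101693e-04,
        -1.93720021e-04],
       [ 8.06654962e-04,  2.66776810e-01, -9.63758000e-01,
        -1.78918770e-01],
       [ 0.00000000e+00,  0.00000000e+00,  0.00000000e+00,
         1.00000000e+00]])}
```

View pics/side0.png

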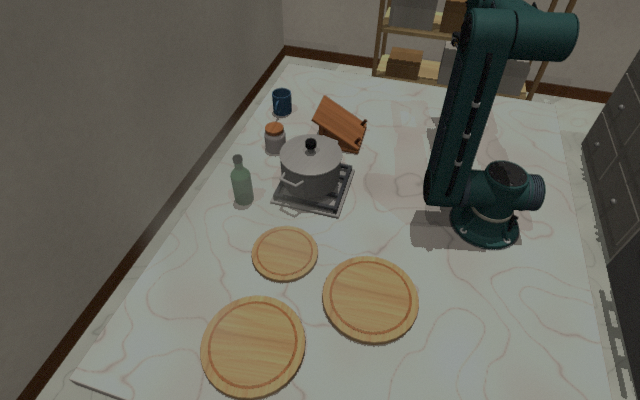

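View pics/top0.png

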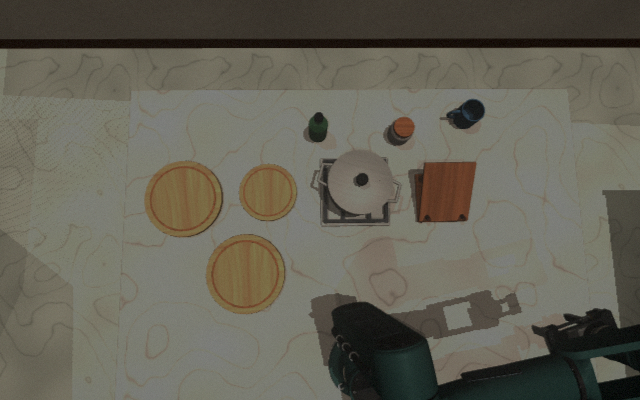

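```bash
python3 -c "
import bench;print([n for n in dir(bench) if n[0]!='_']);print(getattr(bench,'hold_point_z',None))"
```

```text
['IKError', 'calibration', 'close_job', 'get_obs', 'hold_point_z', 'snapshot']
0.0188
```

```bash
cat > h.py <<'E'
from bench import *
import cv2, numpy as np
from scipy.spatial.transform import Rotation as Ro
def cam(name, obs=None):
    c=calibration(name)
    if name=="wrist":
        o=obs or get_obs(); T=np.eye(4); T[:3,:3]=Ro.from_euler('xyz',o['ee_rot']).as_matrix(); T[:3,3]=o['tool_pos']
        M=T@c['tool_from_camera']
    else:
        M=np.eye(4); M[:3,:3]=Ro.from_euler('xyz',c['orientation']).as_matrix(); M[:3,3]=c['eye']
    return c['camera_matrix'],M
def ray(C,px):
    K,M=C; d=np.linalg.inv(K)@[px[0],px[1],1]; d=M[:3,:3]@(d*[1,-1,-1]); return M[:3,3],d/np.linalg.norm(d)
def onz(C,px,z):
    o,d=ray(C,px); return o+d*(z-o[2])/d[2]
def proj(C,P):
    K,M=C; q=M[:3,:3].T@(np.asarray(P)-M[:3,3])*[1,-1,-1]; q=K@q; return q[:2]/q[2]
def tri(*cp):
    A=np.zeros((3,3));b=np.zeros(3);R=[ray(C,p) for C,p in cp]
    for o,d in R: Q=np.eye(3)-np.outer(d,d);A+=Q;b+=Q@o
    X=np.linalg.solve(A,b); return X,max(np.linalg.norm(np.cross(X-o,d)) for o,d in R)
def blobs(mask,box,amin=30):
    x0,y0,x1,y1=box; m=np.zeros(mask.shape,np.uint8); m[y0:y1,x0:x1]=mask[y0:y1,x0:x1]
    cs,_=cv2.findContours(m,cv2.RETR_EXTERNAL,cv2.CHAIN_APPROX_NONE)
    return sorted([c for c in cs if cv2.contourArea(c)>=amin],key=cv2.contourArea,reverse=True)
def cen(c): m=cv2.moments(c); return np.array([m['m10'],m['m01']])/m['m00']
E
python3 - <<'E'
from h import *
I={n:cv2.imread(f'pics/{n}0.png') for n in('top','side')}; C={n:cam(n) for n in I}
H={n:cv2.cvtColor(I[n],cv2.COLOR_BGR2HSV) for n in I}
dark={n:(I[n].max(2)<60).astype(np.uint8) for n in I}
k={n:cen(blobs(dark[n],b,15)[0]) for n,b in dict(top=(345,165,380,195),side=(300,134,322,155)).items()}
print('knob',k,tri(*[(C[n],k[n]) for n in k]))
red={n:((H[n][...,0]<14)&(H[n][...,1]>110)).astype(np.uint8) for n in I}
for n,b in dict(top=(410,150,490,235),side=(300,88,375,160)).items():
    c=blobs(red[n],b)[0]; print('board',n,cv2.contourArea(c),cv2.approxPolyDP(c,3,True).reshape(-1,2).tolist())
yel={n:((H[n][...,1]>70)&(H[n][...,0]>10)&(H[n][...,0]<30)).astype(np.uint8) for n in I}
e={}
for n,b in dict(top=(235,155,302,228),side=(245,220,322,285)).items():
    e[n]=cv2.fitEllipse(blobs(yel[n],b)[0]); print('triv',n,e[n],onz(C[n],e[n][0],.016))
print(tri(*[(C[n],e[n][0]) for n in e]))
g=(H['top'][...,0]>35)&(H['top'][...,0]<85)&(H['top'][...,1]>60)
for nm,b,z in(('oil',(300,105,335,145),.1),('salt',(385,112,418,145),.1)):
    m=(g if nm=='oil' else red['top']).astype(np.uint8)
    bb=blobs(m,b,10); print(nm,onz(C['top'],cen(bb[0]),z) if bb else None)
a=I['side'][85:165,295:385]; b=I['top'][150:235,410:490]
cv2.imwrite('pics/z.png',np.hstack([cv2.resize(a,(400,400),interpolation=2),cv2.resize(b,(400,400),interpolation=2)]))
E
```

```text
knob {'top': array([361.44178628, 179.19298246]), 'side': array([310.40033501, 144.79564489])} (array([0.58818352, 0.00064206, 0.18519314]), np.float64(0.00046813655781127326))
board top 3007.0 [[475, 162], [425, 163], [423, 181], [417, 178], [420, 174], [415, 175], [418, 221], [467, 219]]
board side 1609.0 [[324, 96], [312, 119], [319, 124], [319, 133], [337, 139], [342, 150], [356, 153], [365, 124], [360, 124], [365, 120], [358, 120]]
triv top ((267.583984375, 192.04681396484375), (56.22293472290039, 57.131263732910156), 64.85906219482422) [0.57506416 0.30363687 0.016     ]
triv side ((284.1510009765625, 253.96243286132812), (54.712467193603516, 65.498046875), 82.35169219970703) [0.57417699 0.31499983 0.016     ]
(array([0.57774181, 0.30540703, 0.0013344 ]), np.float64(0.0006656930614735687))
oil [0.78269238 0.12791894 0.1       ]
salt [ 0.77872543 -0.15782917  0.1       ]
```

View pics/z.png

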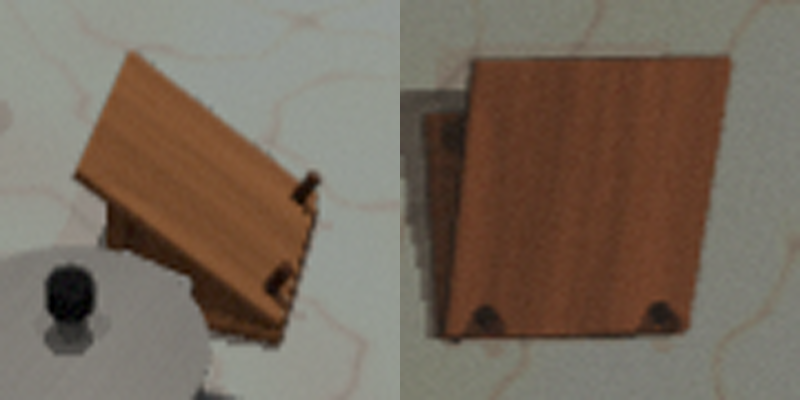

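Run:
```python
from h import *
C={n:cam(n) for n in('top','side')}
P=[]
for nm,t,s in(('TL',(424.4,162.3),(311.9,120.2)),('TR',(476,162.1),(324.3,95.4)),('BL',(419.4,221.6),(358.7,150)),('BR',(467.6,220.5),(366.5,126.6))):
    X,r=tri((C['top'],t),(C['side'],s));P.append(X);print(nm,X.round(4),round(r,4))
TL,TR,BL,BR=P
x=(TL+TR-BL-BR)/2;print('len',np.linalg.norm(x),'w',np.linalg.norm(TL-TR),np.linalg.norm(BL-BR));x/=np.linalg.norm(x)
y=(TL-TR+BL-BR)/2;y-=x*(y@x);y/=np.linalg.norm(y);z=np.cross(x,y);print(x,y,z,'centre',sum(P)/4)
```

```text
TL [ 0.6513 -0.2158  0.1183] 0.001
TR [ 0.6502 -0.3834  0.1224] 0.0002
BL [ 0.4652 -0.2188  0.0177] 0.0004
BR [ 0.4685 -0.3934  0.0019] 0.0007
len 0.2147390564254068 w 0.16767444960831884 0.1753559926830156
[0.85657556 0.03019305 0.51513755] [-0.04273022  0.99900846  0.01249869] [-0.5142494  -0.03271801  0.85701639] centre [ 0.55879403 -0.3028568   0.06506505]
```

Call:
step_arm(
  increments="0 0 -3 0 0 -0.1414; 0 0 -3 0 0 -0.1414; 0 0 -3 0 0 -0.1414; 0 0 -3 0 0 -0.1414; 0 0 -3 0 0 -0.1414",
  claw=-1,
)

```text
time: 0.6
tool_pos: [0.1613, -0.5255, 0.3561]
ee_rot: [-3.141, -0.001, 1.011]
wrist_force: [0.5, 0.7, 1.0]
width: 0.0941
```

Call:
step_arm(
  increments="0 0 0 0 0 -0.1414; 0 0 0 0 0 -0.1414; 0 0 0 0 0 -0.1414; 0 0 0 0 0 -0.1414; 0 0 0 0 0 0",
)

```text
time: 1.1
tool_pos: [0.1613, -0.5257, 0.3549]
ee_rot: [-3.141, -0.001, 1.57]
wrist_force: [-0.5, 0.4, 0.0]
width: 0.0943
```

Call:
step_arm(
  increments="2.5 4.5 0 0 0 0; 2.5 4.5 0 0 0 0; 2.5 4.5 0 0 0 0; 2.5 4.5 0 0 0 0; 2.5 4.5 0 0 0 0",
)

```text
time: 1.6
tool_pos: [0.3814, -0.4032, 0.3552]
ee_rot: [-3.141, -0.0, 1.567]
wrist_force: [-0.4, -0.8, 0.3]
width: 0.0943
```

Call:
step_arm(
  increments="3 4.5 0 0 0 0; 3 4.5 0 0 0 0; 3 4.5 0 0 0 0; 0 0 0 0 0 0; 0 0 0 0 0 0",
)

```text
time: 2.1
tool_pos: [0.5055, -0.3205, 0.3545]
ee_rot: [-3.14, -0.001, 1.571]
wrist_force: [-0.1, -0.6, 0.7]
width: 0.0937
```

Run:
```python
from h import *
import pickle
o=get_obs();im=snapshot('wrist');pickle.dump((o,im),open('w1.pkl','wb'));cv2.imwrite('pics/w1.png',im[:,:,::-1]);print(o['tool_pos'],o['ee_rot'],o['joint_positions'],o['wrist_force'])
```

```text
[ 0.50547408 -0.32051526  0.35452696] [-3.13986747e+00 -5.65097929e-04  1.57052930e+00] [-6.59456273e-01  2.23930909e-01  9.20988510e-01 -6.70276733e-04
  1.99838300e+00 -6.59467158e-01] [-0.10549618 -0.61021709  0.67159451]
```

View pics/w1.png

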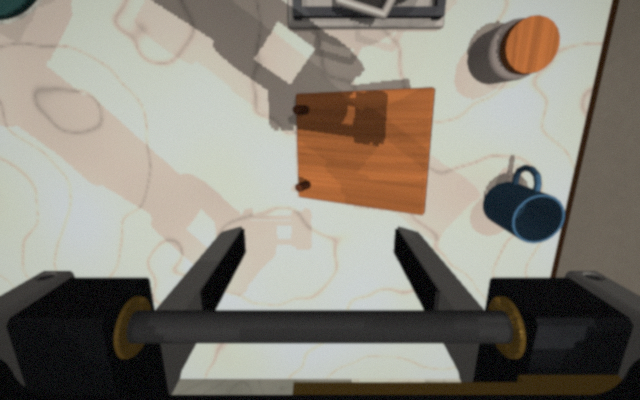

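Run:
```python
from h import *
import pickle
o,im=pickle.load(open('w1.pkl','rb'))
C={n:cam(n) for n in('top','side')};W=cam('wrist',o)
H=cv2.cvtColor(im,cv2.COLOR_RGB2HSV)
P=[]
for nm,t,s,w in(('TL',(424.4,162.3),(311.9,120.2),(434,88)),('TR',(476,162.1),(324.3,95.4),(424.5,213)),('BL',(419.4,221.6),(358.7,150),(296,93)),('BR',(467.6,220.5),(366.5,126.6),(298,196))):
    X,r=tri((C['top'],t),(C['side'],s),(W,w));P.append(X);print(nm,X.round(4),round(r,4),'wrist+top',tri((C['top'],t),(W,w))[0].round(4))
TL,TR,BL,BR=P
x=(TL+TR-BL-BR)/2;print('len',np.linalg.norm(x));x/=np.linalg.norm(x)
y=(TL-TR+BL-BR)/2;y-=x*(y@x);y/=np.linalg.norm(y);z=np.cross(x,y);c=sum(P)/4;print(x,y,z,'centre',c)
for d in(-.095,-.08,-.065):
  for s in(1,-1):
    b=c+x*d+y*s*.06; print(d,s,'base/tip wrist',proj(W,b).round(1),proj(W,b+z*.028).round(1),'top',proj(C['top'],b).round(1),proj(C['top'],b+z*.028).round(1))
cv2.imwrite('pics/w1z.png',np.hstack([cv2.resize(im[85:135,285:335,::-1],(400,400),interpolation=2),cv2.resize(im[160:210,285:335,::-1],(400,400),interpolation=2)]))
```

```text
TL [ 0.6509 -0.2133  0.1213] 0.0018 wrist+top [ 0.6501 -0.2127  0.1273]
TR [ 0.6504 -0.3792  0.1265] 0.0032 wrist+top [ 0.6432 -0.3683  0.1551]
BL [ 0.4662 -0.2148  0.0218] 0.0039 wrist+top [ 0.4674 -0.2139  0.0311]
BR [ 0.468  -0.3882  0.0065] 0.0032 wrist+top [ 0.468  -0.3816  0.0264]
len 0.21389247304679188
[0.85804968 0.02447851 0.51298299] [-0.03522194  0.99931643  0.01122921] [-0.51235745 -0.02770348  0.85832532] centre [ 0.55890422 -0.29884662  0.0690276 ]
-0.095 1 base/tip wrist [300.1 111.9] [289.8 112.4] top [426.  218.6] [428.6 222.4]
-0.095 -1 base/tip wrist [303.8 184.3] [294.3 188.1] top [460.2 216.9] [463.5 220.7]
-0.08 1 base/tip wrist [307.9 111.7] [297.8 112.1] top [426.4 214.7] [429.  218.4]
-0.08 -1 base/tip wrist [311.1 185.1] [301.9 189. ] top [460.8 213.1] [464.  216.7]
-0.065 1 base/tip wrist [316.  111.4] [306.1 111.9] top [426.8 210.8] [429.4 214.4]
-0.065 -1 base/tip wrist [318.7 186. ] [309.7 189.9] top [461.3 209.1] [464.6 212.7]
```

View pics/w1z.png

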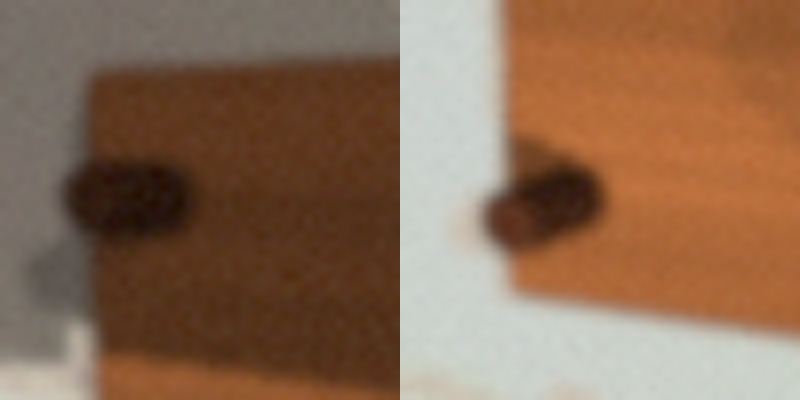

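Run:
```python
from h import *
import pickle
o,im=pickle.load(open('w1.pkl','rb'))
T=cam('top');W=cam('wrist',o);S=cam('side')
t=dict(TL=(424.4,162.3),TR=(476,162.1),BL=(419.4,221.6),BR=(467.6,220.5));w=dict(TL=(434,88),TR=(424.5,213),BL=(296,93),BR=(298,196))
s=dict(TL=(311.9,120.2),TR=(324.3,95.4),BL=(358.7,150),BR=(366.5,126.6))
for k in t:
    z=.129 if k[0]=='T' else .024
    print(k,onz(T,t[k],z).round(4),onz(W,w[k],z).round(4),onz(S,s[k],z).round(4))
for nm,b,tip in(('L',(305,110),(296.3,109.6)),('R',(306.5,184.4),(299,187.5))):
    zb=.024+.5*.019; print(nm,'base',onz(W,b,zb).round(4),'tip',onz(W,tip,zb+.0242).round(4))
print('knob check top/side at .19',onz(T,(361.4,179.2),.19),onz(S,(310.4,144.8),.19))
```

```text
TL [ 0.6501 -0.2123  0.129 ] [ 0.6492 -0.2128  0.129 ] [ 0.6459 -0.2017  0.129 ]
TR [ 0.649  -0.3804  0.129 ] [ 0.6523 -0.3766  0.129 ] [ 0.6473 -0.3734  0.129 ]
BL [ 0.4652 -0.2169  0.024 ] [ 0.4695 -0.2125  0.024 ] [ 0.4636 -0.2113  0.024 ]
BR [ 0.4666 -0.3842  0.024 ] [ 0.4695 -0.3807  0.024 ] [ 0.4652 -0.3635  0.024 ]
L base [ 0.4838 -0.2384  0.0335] tip [ 0.4719 -0.238   0.0577]
R base [ 0.4848 -0.358   0.0335] tip [ 0.4738 -0.3575  0.0577]
knob check top/side at .19 [0.58688366 0.00135835 0.19      ] [0.58689684 0.00628018 0.19      ]
```

Call:
step_arm(
  increments="4 1 0 0 0 0; 4 1 0 0 0 0; 4 1 0 0 0 0; 4 1 0 0 0 0; 4 1 0 0 0 0",
)

```text
time: 2.65
tool_pos: [0.554, -0.1218, 0.356]
ee_rot: [3.141, 0.001, 1.565]
wrist_force: [0.4, -0.1, 0.6]
width: 0.0939
```

Call:
step_arm(
  increments="4 1 2 0 0 0; 4 1 2 0 0 0; 4 1 2 0 0 0; 0 0 0 0 0 0; 0 0 0 0 0 0",
)

```text
time: 3.15
tool_pos: [0.5843, -0.0024, 0.2951]
ee_rot: [-3.14, 0.001, 1.569]
wrist_force: [-0.4, -0.6, 1.2]
width: 0.0939
```

Run:
```python
from h import *
import pickle
o=get_obs();im=snapshot('wrist');pickle.dump((o,im),open('w2.pkl','wb'));cv2.imwrite('pics/w2.png',im[:,:,::-1]);print(o['tool_pos'],o['ee_rot'])
W=cam('wrist',o)
for c in blobs((im.max(2)<60).astype(np.uint8),(200,60,460,290),40)[:4]: print(cv2.contourArea(c),cen(c),cv2.boundingRect(c),onz(W,cen(c),.201))
```

```text
[ 0.58429201 -0.00244088  0.29514469] [-3.14034402e+00  9.44025320e-04  1.56867321e+00]
1014.5 [322.84540825 192.59766716] (306, 174, 35, 38) [0.58854156 0.00472202 0.201     ]
1009.0 [225.91030723 265.08556326] (200, 229, 45, 61) [ 0.49316407 -0.06886474  0.201     ]
1007.0 [412.71946375 265.07811983] (395, 230, 44, 60) [ 0.67709127 -0.06919962  0.201     ]
514.5 [450.78976352  75.31422093] (441, 60, 19, 34) [0.69488461 0.10536324 0.201     ]
```

View pics/w2.png

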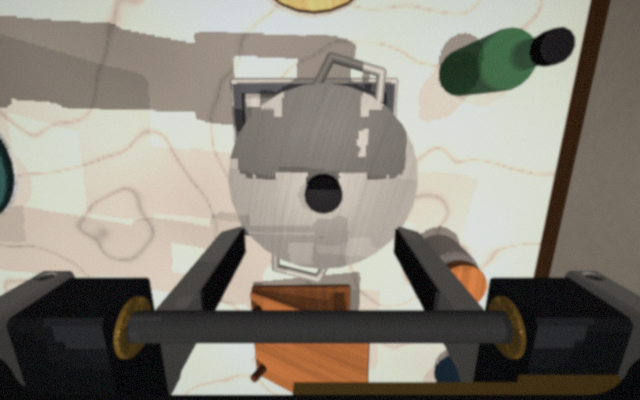

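Call:
step_arm(
  increments="0.55 0.3 3 0 0 0; 0 0 3 0 0 0; 0 0 3 0 0 0; 0 0 3.2 0 0 0; 0 0 0 0 0 0",
)

```text
time: 3.7
tool_pos: [0.5852, 0.0018, 0.1693]
ee_rot: [-3.133, -0.0, 1.566]
wrist_force: [-0.5, 0.1, -0.4]
width: 0.0939
```

Call:
step_arm(
  increments="0 0 0 0 0 0; 0 0 0 0 0 0; 0 0 0 0 0 0; 0 0 0 0 0 0; 0 0 0 0 0 0",
  claw=1,
)

```text
time: 4.2
tool_pos: [0.5884, 0.0041, 0.1746]
ee_rot: [3.14, 0.0, 1.57]
wrist_force: [-0.4, 0.4, -0.3]
width: 0.0574
```

Call:
step_arm(
  increments="0 0 0 0 0 0; 0 0 0 0 0 0; 0 0 0 0 0 0; 0 0 0 0 0 0; 0 0 0 0 0 0",
)

```text
time: 4.7
tool_pos: [0.5878, 0.0042, 0.1734]
ee_rot: [-3.141, -0.0, 1.571]
wrist_force: [-0.7, 0.3, 0.5]
width: 0.0353
```

Call:
step_arm(
  increments="0 0 -0.5 0 0 0; 0 0 -1.5 0 0 0; 0 0 -3 0 0 0; 0 0 0 0 0 0; 0 0 0 0 0 0",
)

```text
time: 5.2
tool_pos: [0.5885, 0.0041, 0.2243]
ee_rot: [3.139, 0.0, 1.57]
wrist_force: [0.2, 0.3, -4.2]
width: 0.0355
```

Call:
step_arm(
  increments="0 0 -5 0 0 0; 0 0 -5 0 0 0; -4.4 -1.3 0 0 0 0; -4.4 -1.3 0 0 0 0; -4.4 -1.3 0 0 0 0",
)

```text
time: 5.7
tool_pos: [0.5482, -0.1287, 0.3219]
ee_rot: [-3.139, -0.0, 1.572]
wrist_force: [0.2, -0.4, -4.4]
width: 0.0355
```

Call:
step_arm(
  increments="-4.3 -1.3 0 0 0 0; -4.3 -1.3 0 0 0 0; -4.3 -1.3 0 0 0 0; -4.2 -1.3 0 0 0 0; 0 0 0 0 0 0",
)

```text
time: 6.2
tool_pos: [0.4941, -0.3041, 0.3201]
ee_rot: [-3.136, 0.0, 1.562]
wrist_force: [0.4, 0.7, -5.1]
width: 0.0353
```

Call:
step_arm(
  increments="0 0 0 -0.1309 0 0; 0 0 0 -0.1309 0 0; 0 0 0 -0.1309 0 0; 0 0 0 -0.1309 0 0; 0 0 0 0 0 0",
)

```text
time: 6.7
tool_pos: [0.4921, -0.2968, 0.3161]
ee_rot: [2.628, -0.009, 1.567]
wrist_force: [0.0, -0.0, -5.8]
width: 0.0351
```

```bash
cat > delta.py <<'E'
from h import *
import sys
a=[float(v) for v in sys.argv[1:]]; o=get_obs(); R=Ro.from_euler('xyz',o['ee_rot']); 
print('tool cm',(R.inv().apply(np.array(a[:3])-o['tool_pos'])*100).round(2),'pos',o['tool_pos'].round(4),'axes z',R.as_matrix()[:,2].round(4),'y',R.as_matrix()[:,1].round(4),'F',o['wrist_force'].round(1),'w',o['width'])
E
python3 delta.py .547 -.2985 .1127
```

```text
tool cm [-0.33 -5.21 20.41] pos [ 0.4921 -0.2968  0.3161] axes z [ 0.4914  0.0058 -0.8709] y [ 0.8709 -0.0073  0.4914] F [ 0.  -0.  -5.8] w 0.0351412296312772
```

Call:
step_arm(
  increments="0 -1.3 3.6 0 0 0; 0 -1.3 3.6 0 0 0; 0 -1.3 3.6 0 0 0; 0 -1.3 3.6 0 0 0; 0 0 0 0 0 0",
)

```text
time: 7.2
tool_pos: [0.5213, -0.2948, 0.1634]
ee_rot: [2.633, -0.011, 1.574]
wrist_force: [-0.7, 1.0, -6.9]
width: 0.0357
```

Call:
step_arm(
  increments="0 0 0 0 0 0",
)

```text
time: 7.3
tool_pos: [0.5245, -0.2982, 0.1722]
ee_rot: [2.62, -0.002, 1.572]
wrist_force: [0.3, -0.6, -2.6]
width: 0.036
```

```bash
python3 delta.py .547 -.2985 .1127;python3 - <<'E'
from h import *
im=snapshot('side');cv2.imwrite('pics/s2.png',cv2.resize(im[60:210,260:420,::-1],(640,600),interpolation=2))
E
```

```text
tool cm [-0.04 -1.01  6.28] pos [ 0.5245 -0.2982  0.1722] axes z [ 0.4979  0.0021 -0.8672] y [8.672e-01 2.000e-04 4.979e-01] F [ 0.3 -0.6 -2.6] w 0.03602982010374787
```

View pics/s2.png

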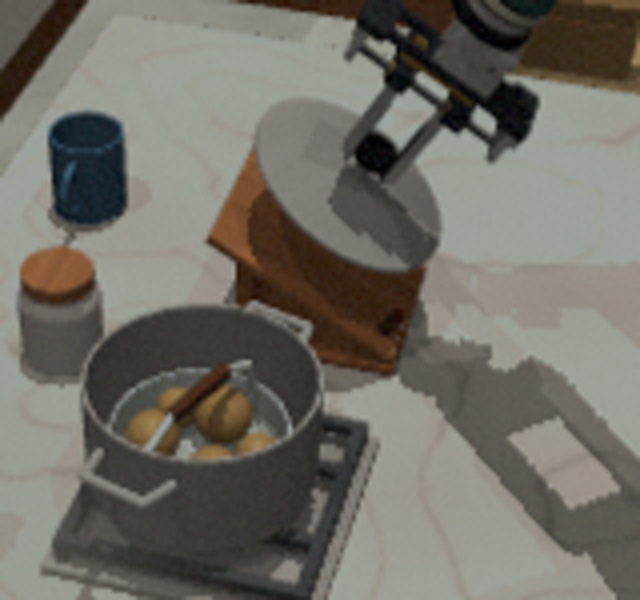

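Call:
step_arm(
  increments="0 -0.5 2 0 0 0; 0 -0.5 2 0 0 0; 0 0 1 0 0 0; 0 0 0.5 0 0 0; 0 0 0 0 0 0",
)

```text
time: 7.85
tool_pos: [0.5443, -0.2999, 0.1234]
ee_rot: [2.614, 0.003, 1.571]
wrist_force: [-0.3, 0.5, 0.8]
width: 0.0355
```

Call:
step_arm(
  increments="0 0 0.3 0 0 0; 0 0 0 0 0 0; 0 0 0 0 0 0",
)

```text
time: 8.15
tool_pos: [0.5455, -0.3009, 0.1227]
ee_rot: [2.613, 0.006, 1.57]
wrist_force: [-3.5, 1.3, 7.4]
width: 0.0358
```

```bash
python3 delta.py .547 -.2985 .1127
```

```text
tool cm [ 0.24 -0.38  0.93] pos [ 0.5455 -0.3009  0.1227] axes z [ 0.5046 -0.0054 -0.8633] y [0.8633 0.0023 0.5046] F [-3.5  1.3  7.4] w 0.03576477138540735
```

Run:
```python
from h import *
a=snapshot('side');b=snapshot('top')
cv2.imwrite('pics/s3.png',np.hstack([cv2.resize(a[80:160,295:385,::-1],(400,400),interpolation=2),cv2.resize(b[150:240,405:495,::-1],(400,400),interpolation=2)]))
```

```text
(no output)
```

View pics/s3.png

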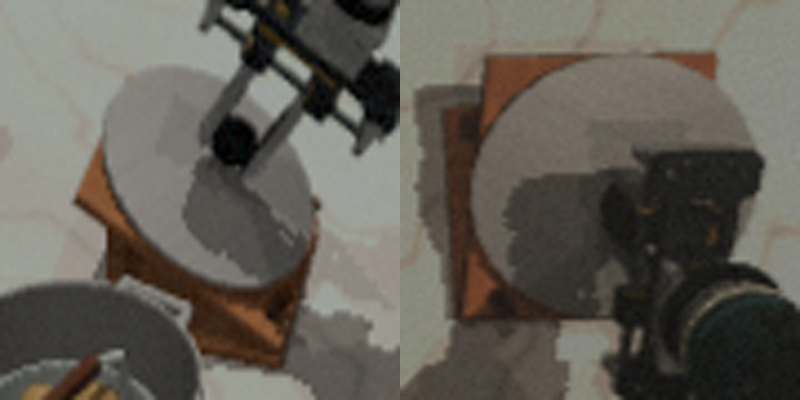

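Call:
step_arm(
  increments="0 0 0 0 0 0; 0 0 0 0 0 0; 0 0 0 0 0 0; 0 0 0 0 0 0; 0 0 0 0 0 0",
  claw=-0.1,
)

```text
time: 8.75
tool_pos: [0.5441, -0.2988, 0.1173]
ee_rot: [2.618, -0.0, 1.57]
wrist_force: [0.1, -0.5, -0.4]
width: 0.0516
```

Run:
```python
from h import *
import pickle
o=get_obs();print(o['tool_pos'],o['wrist_force'],o['width'])
a=snapshot('side');b=snapshot('top');S=cam('side');T=cam('top')
dk=lambda i:(i.max(2)<45).astype(np.uint8)
for c in blobs(dk(a),(325,98,365,120),15): print('side',cen(c),cv2.boundingRect(c))
cv2.imwrite('pics/s4.png',np.hstack([cv2.resize(a[80:160,295:385,::-1],(400,400),interpolation=2),cv2.resize(b[150:240,405:495,::-1],(400,400),interpolation=2)]))
for nm,R in(('rest',np.array([.537,-.2985,.1255])),('now',np.array([.537,-.301,.137]))):
  print(nm,proj(S,R),proj(T,R))
```

```text
[ 0.54408204 -0.29880713  0.11732874] [ 0.13443118 -0.53219663 -0.38400872] 0.05156280027742901
side [346.86206897 107.62068966] (343, 103, 9, 10)
rest [346.92563906 111.40043571] [452.62439571 196.92556678]
now [347.26987064 108.46713224] [454.75135488 196.47180497]
```

View pics/s4.png

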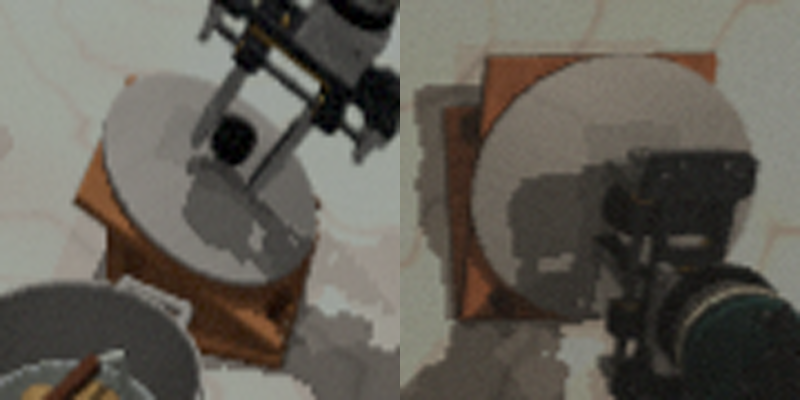

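Call:
step_arm(
  increments="0 0 -1 0 0 0; 0 0 -2 0 0 0; 0 0 -4 0 0 0; 0 0 -4 0 0 0; 0 0 0 0 0 0",
  claw=-1,
)

```text
time: 9.35
tool_pos: [0.4897, -0.3013, 0.221]
ee_rot: [2.609, 0.01, 1.568]
wrist_force: [0.2, -0.4, 0.5]
width: 0.088
```

Call:
step_arm(
  increments="0 0 0 0 0 0; 0 0 0 0 0 0",
)

```text
time: 9.55
tool_pos: [0.4887, -0.2983, 0.2115]
ee_rot: [2.619, -0.001, 1.57]
wrist_force: [0.1, -0.8, -0.0]
width: 0.0935
```

Run:
```python
from h import *
import pickle
o=get_obs();a=snapshot('wrist');s=snapshot('side');pickle.dump((o,a,s),open('w3.pkl','wb'))
W=cam('wrist',o);S=cam('side');T=cam('top');t=snapshot('top')
P=[]
for n,i,C,b in(('w',a,W,(260,120,380,260)),('s',s,S,(335,95,360,120)),('t',t,T,(440,185,475,205))):
    for c in blobs((i.max(2)<45).astype(np.uint8),b,15)[:2]: print(n,cen(c),cv2.boundingRect(c)); 
print(o['tool_pos'],proj(W,[.537,-.2985,.1255]),proj(S,[.537,-.2985,.1255]),proj(T,[.537,-.2985,.1255]))
cv2.imwrite('pics/w3.png',a[:,:,::-1])
```

```text
w [323.17264612 208.3422604 ] (306, 190, 37, 38)
s [346.85885886 107.71771772] (343, 103, 9, 10)
t [456.10217755 196.58123953] (450, 191, 13, 13)
[ 0.4887437  -0.29832396  0.21147513] [317.35134141 199.23951464] [346.92563906 111.40043571] [452.62439571 196.92556678]
```

View pics/w3.png

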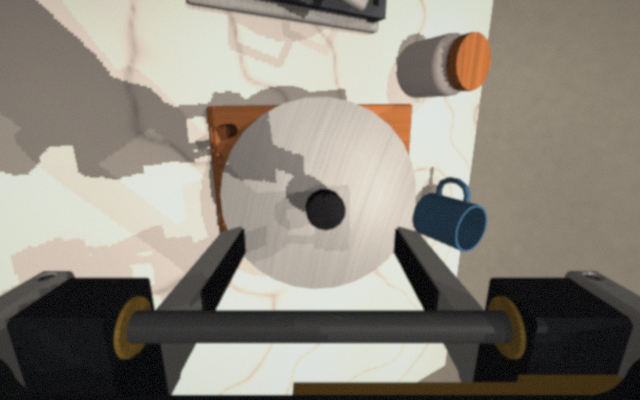

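Call:
step_arm(
  increments="0 0 -5 0 0 0; 0 0 -5 0 0 0; 0 0 0 0.1309 0 0; 0 0 0 0.1309 0 0; 0 0 0 0.1309 0 0",
)

```text
time: 10.2
tool_pos: [0.4387, -0.2994, 0.3003]
ee_rot: [3.015, 0.002, 1.569]
wrist_force: [0.2, 0.8, -0.5]
width: 0.094
```

Call:
step_arm(
  increments="0 0 0 0.1309 0 0; 4 2 0 0 0 0; 4 2 0 0 0 0; 4 2 0 0 0 0; 4 2 0 0 0 0",
)

```text
time: 10.7
tool_pos: [0.5201, -0.1369, 0.2978]
ee_rot: [-3.139, -0.001, 1.571]
wrist_force: [0.5, -0.9, -0.2]
width: 0.0939
```

Call:
step_arm(
  increments="4 2 1 0 0 0; 4 2 1 0 0 0; 4 2 1 0 0 0; 2 0.5 0 0 0 0; 0 0 0 0 0 0",
)

```text
time: 11.2
tool_pos: [0.5845, 0.0045, 0.2668]
ee_rot: [-3.137, -0.001, 1.576]
wrist_force: [-0.1, -1.0, 0.0]
width: 0.094
```

Call:
step_arm(
  increments="0 0 0 0 0 0",
)

```text
time: 11.3
tool_pos: [0.5842, 0.0013, 0.2683]
ee_rot: [-3.14, 0.001, 1.572]
wrist_force: [-0.3, -0.2, -0.3]
width: 0.0946
```

Run:
```python
from h import *
import pickle
o3,_,_=pickle.load(open('w3.pkl','rb'));W3=cam('wrist',o3);T=cam('top');S=cam('side')
X,r=tri((W3,(323.2,208.3)),(T,(456.1,196.6)));print('lid knob w+t',X,r); X,r=tri((W3,(323.2,208.3)),(T,(456.1,196.6)),(S,(346.9,107.7)));print('w+t+s',X,r)
o=get_obs();a=snapshot('wrist');t=snapshot('top');pickle.dump((o,a,t),open('w4.pkl','wb'));W=cam('wrist',o);print(o['tool_pos'],o['ee_rot'])
H=cv2.cvtColor(a,cv2.COLOR_RGB2HSV)
m=((H[...,0]<14)&(H[...,1]>100)&(H[...,2]<170)).astype(np.uint8)
for c in blobs(m,(230,90,420,300),60)[:3]: print('w',cen(c),cv2.minAreaRect(c),onz(W,cen(c),.130))
H=cv2.cvtColor(t,cv2.COLOR_RGB2HSV)
m=((H[...,0]<14)&(H[...,1]>100)).astype(np.uint8)
for c in blobs(m,(325,150,400,220),8)[:3]: print('t',cen(c),cv2.minAreaRect(c),onz(T,cen(c),.130))
cv2.imwrite('pics/w4.png',a[:,:,::-1])
```

```text
lid knob w+t [ 0.53635437 -0.30436804  0.13820656] 0.0004168195200503542
w+t+s [ 0.53770017 -0.30485908  0.13705144] 0.0017365356887715112
[0.58418536 0.00134778 0.26830737] [-3.13963787e+00  5.13312863e-04  1.57154096e+00]
w [326.94878325 190.92699491] ((327.06414794921875, 190.43353271484375), (10.804410934448242, 66.47284698486328), 22.166345596313477) [ 0.59321007 -0.00112731  0.13      ]
w [303.65047829 297.80573951] ((299.5, 297.5), (3.0, 101.0), 90.0) [ 0.56666596 -0.13140881  0.13      ]
t [354.25       178.22916667] ((353.5, 178.5), (3.0, 5.0), 90.0) [0.60043263 0.01579516 0.13      ]
```

View pics/w4.png

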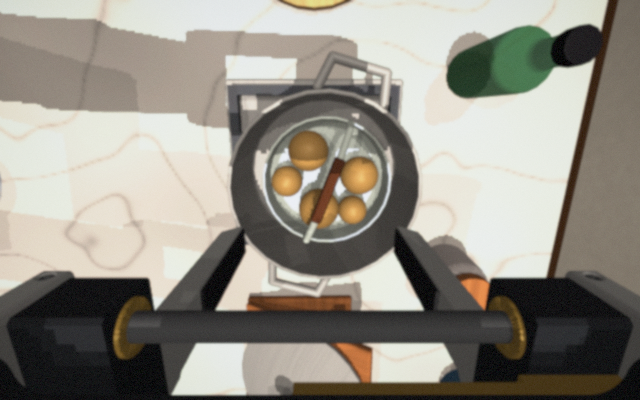

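Run:
```python
from h import *
import pickle
o3,_,_=pickle.load(open('w3.pkl','rb'));K,M=W3=cam('wrist',o3)
def at(px,dep): 
    o,d=ray(W3,px); f=-M[:3,2]; return o+d*dep/(d@f)
Pc=at((316.5,192.5),306.6*.103/97.5); kt=Pc
o,d=ray(W3,(323.2,208.3))
# knob top on ray, 56 mm from Pc
t=(Pc-o)@d; h=np.linalg.norm(Pc-o-d*t); kt=o+d*(t-np.sqrt(max(.056**2-h*h,0))); ax=(kt-Pc)/.056
print('lid edge centre',Pc,'axis',ax,'angle to board',np.arccos(ax@[-.5,0,.866]),'knob c',Pc+ax*.045)
ow,a,t=pickle.load(open('w4.pkl','rb'));W=cam('wrist',ow)
s=snapshot('side');S=cam('side');H=cv2.cvtColor(s,cv2.COLOR_RGB2HSV)
m=((H[...,0]<12)&(H[...,1]>90)&(H[...,2]<140)).astype(np.uint8)
for c in blobs(m,(296,146,326,172),5)[:3]: print('s',cv2.contourArea(c),cen(c),cv2.boundingRect(c),tri((W,(327,190.7)),(S,cen(c))))
```

```text
lid edge centre [ 0.55426572 -0.30134671  0.09391918] axis [-3.97245818e-01  4.91462509e-04  9.17712111e-01] angle to board 0.1152888609115448 knob c [ 0.53638965 -0.3013246   0.13521622]
s 40.5 [309.74897119 157.20576132] (303, 151, 14, 13) (array([ 0.59254582, -0.00116244,  0.13001174]), np.float64(0.0007706303274845049))
```

Run:
```python
from h import *
import pickle
o3,a,s=pickle.load(open('w3.pkl','rb'));W=cam('wrist',o3)
z=np.array([-.5,0,.866]);y=np.array([0,1,0])
for nm,b in(('L',np.array([.484,-.2384,.0335])),('R',np.array([.4848,-.358,.0335]))):
    print(nm,[proj(W,b+z*h).round(1) for h in(0,.008,.028)], 'side',[proj(cam('side'),b+z*h).round(1) for h in(0,.008,.028)])
print('corners',[proj(W,p).round(1) for p in([.6497,-.2125,.129],[.467,-.2145,.024])])
print(a[112:152:2,200:256:3].mean(2).astype(int))
H=cv2.cvtColor(a,cv2.COLOR_RGB2HSV);print(H[112:152:2,200:256:3,1])
```

```text
L [array([230.2, 130.8]), array([228. , 131.2]), array([222.1, 132.4])] side [array([355.2, 142.7]), array([356.4, 141.5]), array([359.3, 138.3])]
R [array([239., 236.]), array([237.2, 238.7]), array([232.4, 246.1])] side [array([361.6, 124.6]), array([362.8, 123.4]), array([365.6, 120.2])]
corners [array([413.3, 105. ]), array([209.5, 107.2])]
[[136 126  87  60  73  84  79  85  84  83  83  83  82  85  83  85  80  80
   86]
 [139 117  92  66  72  85  83  82  82  83  88  86  85  81  84  86  86  85
   84]
 [179 153 100  65  71  80  85  81  84  85  83  84  83  87  83  83  81  83
   84]
 [216 197 116  62  70  80  83  85  83  84  83  84  80  83  84  84  81  80
   81]
 [218 205 129  63  67  83  85  85  83  84  84  84  85  84  81  86  83  79
   84]
 [217 214 141  59  67  85  88  84  83  80  79  84  87  81  82  85  80  76
  103]
 [221 218 184  72  64  83  78  66  61  48  39  54  77  79  80  79  73  99
  117]
 [219 219 195  77  63  74  63  48  55  29  26  28  65  82  73  70  87 117
  119]
 [220 220 197  86  73  71  63  61  63  46  33  27  43  78  71  77 112 120
  117]
 [217 219 196  94  75  7
[... 1788 characters left out ...]
 172 176 177 190 165 160 179  55  29  24  23
   21]
 [ 32  35  37  69 169 177 171 171 168 162 179 166 183 114  28  21  25  27
   23]
 [ 38  39  35  68 174 171 169 183 166 153 167 177 166  63  27  23  29  21
   26]
 [ 38  37  33  76 174 168 167 166 172 165 163 179 133  26  25  31  24  23
   22]
 [ 39  39  35  59 179 180 164 183 168 165 164 160  73  23  24  23  23  25
   23]
 [ 33  36  32  60 173 169 167 166 170 174 163 143  35  27  21  27  25  27
   25]
 [ 40  35  38  43 175 168 170 173 179 173 163  86  25  27  27  30  26  21
   27]
 [ 39  32  36  39 171 175 169 171 166 170 165  44  26  21  28  27  23  27
   24]
 [ 34  37  33  44 168 167 175 178 174 169 109  31  22  23  26  28  25  28
   25]]
```

Run:
```python
from h import *
import pickle
o3,a,s=pickle.load(open('w3.pkl','rb'));W=cam('wrist',o3);S=cam('side');T=cam('top')
R=np.array([.536,-.3005,.1255])
th=np.linspace(0,2*np.pi,361)
for nm,tilt,up,n in(('flat',30,.005,0),('raised',23.5,.005,.0095)):
    t=np.radians(tilt);z=np.array([-np.sin(t),0,np.cos(t)]);x=np.array([np.cos(t),0,np.sin(t)]);y=np.array([0,1,0])
    z0=np.array([-.5,0,.866]);x0=np.array([.866,0,.5])
    c=R+x0*up-z0*.045+z0*n
    for m,C in(('w',W),('s',S),('t',T)):
        q=np.array([proj(C,c+.103*(np.cos(v)*x+np.sin(v)*y)) for v in th])
        print(nm,m,'min',q.min(0).round(1),'max',q.max(0).round(1),'knobtop',proj(C,c+z*.056).round(1),'knob',proj(C,c+z*.045).round(1))
```

```text
flat w min [225.7  89.1] max [416.7 275.1] knobtop [321.5 204.7] knob [321.4 201.4]
flat s min [316.7  97.1] max [362.1 139.7] knobtop [347.8 108.5] knob [346.2 110.4]
flat t min [417.5 160.7] max [479.9 218.5] knobtop [454.7 197.1] knob [453.5 195.8]
raised w min [220.2  88.4] max [415.5 279.5] knobtop [328.8 207.7] knob [327.1 204.2]
raised s min [316.6  96.9] max [365.  136.9] knobtop [347.8 106. ] knob [346.5 108.1]
raised t min [418.4 160.6] max [480.9 221.2] knobtop [456.  196.4] knob [454.7 195.4]
```

Call:
step_arm(
  increments="-4.5 -0.9 -1 0 0 0; -4.5 -0.9 -1 0 0 0; -4.5 -0.9 0 0 0 0; -4.5 -0.9 0 0 0 0; -4.5 -0.9 0 0 0 0",
)

```text
time: 11.95
tool_pos: [0.5379, -0.2268, 0.2902]
ee_rot: [3.14, 0.001, 1.568]
wrist_force: [0.5, -0.4, -0.3]
width: 0.0939
```

Call:
step_arm(
  increments="-4.5 -0.9 0 0 0 0; -4.5 -0.9 0 0 0 0; -4.5 -0.9 0 0 0 0; -4.5 -0.9 0 0 0 0; -4.5 -0.9 0 0 0 0",
)

```text
time: 12.45
tool_pos: [0.4921, -0.4517, 0.2901]
ee_rot: [3.141, 0.001, 1.568]
wrist_force: [0.7, 0.7, 0.3]
width: 0.0942
```

Call:
step_arm(
  increments="0 0 0 0 0 0; 0 0 0 0 0 0; 0 0 0 0 0 0",
)

```text
time: 12.75
tool_pos: [0.4938, -0.4485, 0.29]
ee_rot: [3.141, 0.0, 1.57]
wrist_force: [0.3, -0.1, -0.4]
width: 0.094
```

Run:
```python
from h import *
import pickle
o=get_obs();a=snapshot('wrist');pickle.dump((o,a),open('w5.pkl','wb'));W=cam('wrist',o);print(o['tool_pos'])
z=np.array([-.5,0,.866])
for nm,b in(('L',np.array([.484,-.2384,.0335])),('R',np.array([.4848,-.358,.0335]))): print(nm,[proj(W,b+z*h).round(1) for h in(0,.008,.028)])
cv2.imwrite('pics/w5.png',a[:,:,::-1])
```

```text
[ 0.49380785 -0.44850005  0.29002156]
L [array([310.2,   3.4]), array([306.9,   1.4]), array([297.8,  -3.7])]
R [array([311.6, 103.1]), array([308.5, 102.9]), array([300.2, 102.6])]
```

View pics/w5.png

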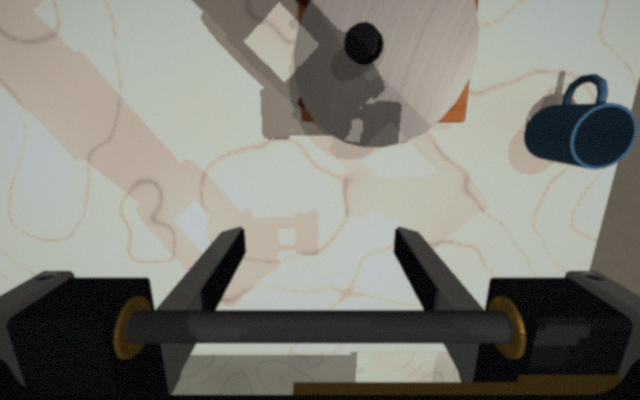

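Run:
```python
from h import *
import pickle
o,a=pickle.load(open('w5.pkl','rb'));W=cam('wrist',o);H=cv2.cvtColor(a,cv2.COLOR_RGB2HSV)
np.set_printoptions(linewidth=200)
print(a[80:126:3,285:330:3].mean(2).astype(int));print(H[80:126:3,285:330:3,1])
c=blobs((a.max(2)<45).astype(np.uint8),(330,10,400,80),100)[0];print('knob',cen(c),cv2.boundingRect(c))
o3,_,_=pickle.load(open('w3.pkl','rb'));W3=cam('wrist',o3)
print(tri((W,cen(c)),(W3,(323.2,208.3))))
print('flat-rest knobtop',proj(W,np.array([.536,-.2985,.1255])+np.array([-.5,0,.866])*.011))
```

```text
[[161 106  83  80  70  72  69  71  65  71  72  71  73  72  71]
 [110 101  81  83  72  71  70  67  71  71  72  69  73  73  74]
 [109 101  85  83  75  72  71  68  72  71  71  73  72  74  73]
 [108 100  83  84  80  72  67  70  68  70  72  72  75  75  73]
 [110 107  83  82  80  71  70  71  69  71  68  69  73  71  71]
 [112 108  85  82  88  76  67  73  71  71  71  72  72  69  73]
 [124 111  90  85  79  49  67  69  70  70  75  70  74  70  74]
 [125 123  95  83  65  29  62  68  71  71  71  73  72  71  74]
 [125 123 113  86  73  28  46  73  70  71  71  74  71  72  68]
 [121 125 118 101  84  56  32  66  73  71  72  74  71  71  72]
 [123 125 124 101  98  74  43  51  67  70  70  75  71  74  72]
 [122 122 115  98  98  91  41  39  58  76  70  71  73  72  73]
 [126 124 123 101  99  91  45  44  48  69  72  72  70  71  70]
 [122 123 125 119 110  94  48  45  42  54  71  70  74  69  71]
 [125 124 124 125 120  97  91  88  84  80  76  72  72  72  70]
 [124 123 124 123 126 112  99  99  98  98  89  81  73  71  73]]
[[ 19  38  32  33  17  33  31  27  22  34  23  24  29  24  27]
 [ 35  35  35  34  26  17  2
[... 398 characters left out ...]
0  33  34  23]
 [ 41  38  32  30  45 156  66  26  24  30  27  29  21  27  31]
 [ 37  36  36  37  44  70 141  45  17  27  33  32  30  34  30]
 [ 36  38  40  37  32  46 164 116  38  34  31  29  33  26  30]
 [ 40  37  41  38  38  43 183 195  79  26  27  31  26  23  32]
 [ 34  36  35  35  33  43 168 168 152  47  26  27  31  30  31]
 [ 38  40  39  34  35  42 165 163 186 115  34  24  26  28  24]
 [ 32  34  38  36  39  43  39  43  39  48  37  17  30  23  18]
 [ 38  38  36  38  38  38  36  42  34  36  32  38  33  27  27]]
knob [362.80964836  43.70066841] (344, 23, 38, 42)
(array([ 0.53805123, -0.30474341,  0.13556537]), np.float64(0.0002730655104339503))
flat-rest knobtop [355.10019409  37.08290378]
```

Call:
step_arm(
  increments="0 0 0 -0.1309 0 0; 0 0 0 -0.1309 0 0; 0 0 0 -0.1309 0 0; 0 0 0 -0.1309 0 0; 4.8 0 0 0 0 0",
)

```text
time: 13.3
tool_pos: [0.4903, -0.4035, 0.2862]
ee_rot: [2.619, -0.002, 1.562]
wrist_force: [0.7, 1.3, 0.9]
width: 0.0941
```

Call:
step_arm(
  increments="4.8 0 0 0 0 0; 4.8 0 0 0 0 0; 0 -2 3.8 0 0 0; 0 -2 3.8 0 0 0; 0 0 0 0 0 0",
)

```text
time: 13.8
tool_pos: [0.4941, -0.2987, 0.1944]
ee_rot: [2.629, -0.011, 1.574]
wrist_force: [-0.1, 0.7, 0.6]
width: 0.0938
```

Call:
step_arm(
  increments="0 0 0 0 0 0; 0 0 0 0 0 0",
)

```text
time: 14.0
tool_pos: [0.499, -0.3059, 0.208]
ee_rot: [2.613, 0.005, 1.571]
wrist_force: [0.6, -0.1, -0.3]
width: 0.0939
```

```bash
python3 delta.py .548 -.305 .1162
```

```text
tool cm [ 0.14 -0.4  10.4 ] pos [ 0.499  -0.3059  0.208 ] axes z [ 0.5041 -0.0042 -0.8636] y [0.8636 0.0024 0.5041] F [ 0.6 -0.1 -0.3] w 0.09390213571192613
```

Call:
step_arm(
  increments="0 -0.3 3.5 0 0 0; 0 0 3.5 0 0 0; 0 0 2.3 0 0 0; 0 0 1 0 0 0; 0 0 0 0 0 0",
)

```text
time: 14.5
tool_pos: [0.5474, -0.3055, 0.114]
ee_rot: [2.617, 0.001, 1.571]
wrist_force: [-0.4, -0.2, -0.4]
width: 0.0943
```

Call:
step_arm(
  increments="0 0 0 0 0 0; 0 0 0 0 0 0; 0 0 0 0 0 0; 0 0 0 0 0 0; 0 0 0 0 0 0",
  claw=1,
)

```text
time: 15.0
tool_pos: [0.5463, -0.3051, 0.1135]
ee_rot: [2.617, 0.001, 1.57]
wrist_force: [-0.5, 0.1, -0.1]
width: 0.0574
```

Call:
step_arm(
  increments="0 0 0 0 0 0; 0 0 0 0 0 0; 0 0 0 0 0 0; 0 0 0 0 0 0; 0 0 0 0 0 0",
)

```text
time: 15.5
tool_pos: [0.5463, -0.3047, 0.1131]
ee_rot: [2.618, 0.0, 1.571]
wrist_force: [-1.3, 1.0, 2.1]
width: 0.0361
```

```bash
python3 delta.py .548 -.305 .1162
```

```text
tool cm [-0.03  0.3  -0.18] pos [ 0.5463 -0.3047  0.1131] axes z [ 5.000e-01 -1.000e-04 -8.661e-01] y [0.8661 0.     0.5   ] F [-1.3  1.   2.1] w 0.036133640578680196
```

Call:
step_arm(
  increments="0 0 -1.5 0 0 0; 0 0 -1.5 0 0 0; 0.5 0.7 0 0 0 0; 0 0 0 0 0 0; 0 0 0 0 0 0",
)

```text
time: 16.0
tool_pos: [0.5372, -0.2995, 0.1421]
ee_rot: [2.619, -0.0, 1.571]
wrist_force: [0.2, -0.5, -4.5]
width: 0.036
```

```bash
python3 delta.py .5523 -.2995 .1166
python3 - <<'E'
from h import *
import pickle
pickle.dump((get_obs(),snapshot('side'),snapshot('top')),open('p6.pkl','wb'))
E
```

```text
tool cm [0.   0.03 2.96] pos [ 0.5372 -0.2995  0.1421] axes z [ 4.994e-01  1.000e-04 -8.664e-01] y [8.664e-01 1.000e-04 4.994e-01] F [ 0.2 -0.5 -4.5] w 0.035967752855465045
```

Now lower, watching the force.

Call:
step_arm(
  increments="0 0 1.2 0 0 0; 0 0 0.8 0 0 0; 0 0 0.5 0 0 0; 0 0 0 0 0 0; 0 0 0 0 0 0",
)

```text
time: 16.6
tool_pos: [0.55, -0.2997, 0.1202]
ee_rot: [2.619, -0.001, 1.571]
wrist_force: [0.4, -0.6, -4.3]
width: 0.0361
```

Call:
step_arm(
  increments="0 0 0.3 0 0 0; 0 0 0 0 0 0; 0 0 0 0 0 0",
)

```text
time: 16.9
tool_pos: [0.5515, -0.2999, 0.1183]
ee_rot: [2.618, 0.0, 1.57]
wrist_force: [0.0, 1.0, -4.8]
width: 0.0362
```

Call:
step_arm(
  increments="0 0 0.3 0 0 0; 0 0 0 0 0 0; 0 0 0 0 0 0",
)

```text
time: 17.2
tool_pos: [0.5532, -0.3003, 0.1161]
ee_rot: [2.617, 0.001, 1.57]
wrist_force: [-0.1, -0.5, -3.9]
width: 0.0359
```

Call:
step_arm(
  increments="0 0 0.3 0 0 0; 0 0 0 0 0 0; 0 0 0 0 0 0",
)

```text
time: 17.5
tool_pos: [0.5542, -0.3008, 0.1135]
ee_rot: [2.618, 0.002, 1.57]
wrist_force: [-4.9, -2.3, -0.9]
width: 0.0358
```

Call:
step_arm(
  increments="0 0 0.3 0 0 0; 0 0 0 0 0 0; 0 0 0 0 0 0",
)

```text
time: 17.8
tool_pos: [0.5552, -0.3003, 0.1103]
ee_rot: [2.619, 0.001, 1.57]
wrist_force: [-5.8, -1.8, -1.5]
width: 0.0352
```

Call:
step_arm(
  increments="0 0 0.2 0 0 0; 0 0 0 0 0 0; 0 0 0 0 0 0",
)

```text
time: 18.1
tool_pos: [0.5559, -0.3003, 0.1085]
ee_rot: [2.62, 0.001, 1.571]
wrist_force: [-8.0, -0.7, 0.3]
width: 0.0354
```

Call:
step_arm(
  increments="0 0 0 0 0 0; 0 0 0 0 0 0; 0 0 0 0 0 0; 0 0 0 0 0 0; 0 0 0 0 0 0",
  claw=-1,
)

```text
time: 18.6
tool_pos: [0.5574, -0.2999, 0.1091]
ee_rot: [2.617, 0.0, 1.571]
wrist_force: [1.3, -0.2, 0.3]
width: 0.0719
```

Call:
step_arm(
  increments="0 0 -1 0 0 0; 0 0 -3 0 0 0; 0 0 -4 0 0 0; 0 0 -4 0 0 0; 0 0 0 0 0 0",
)

```text
time: 19.1
tool_pos: [0.4976, -0.3023, 0.221]
ee_rot: [2.609, 0.01, 1.568]
wrist_force: [0.1, -0.5, 0.6]
width: 0.0941
```

Call:
step_arm(
  increments="0 0 0 0 0 0; 0 0 0 0 0 0",
)

```text
time: 19.3
tool_pos: [0.4966, -0.2993, 0.2112]
ee_rot: [2.619, -0.001, 1.571]
wrist_force: [-0.2, -0.3, -0.5]
width: 0.0938
```

Run:
```python
from h import *
import pickle
o=get_obs();a=snapshot('wrist');s=snapshot('side');t=snapshot('top');pickle.dump((o,a,s,t),open('w7.pkl','wb'))
W=cam('wrist',o);S=cam('side');T=cam('top');print(o['tool_pos'],o['ee_rot'])
np.set_printoptions(linewidth=200)
px={}
for n,i,b in(('w',a,(260,120,380,260)),('s',s,(335,95,365,122)),('t',t,(440,180,475,208))):
    c=blobs((i.max(2)<45).astype(np.uint8),b,15)[0];px[n]=cen(c);print(n,px[n],cv2.boundingRect(c))
print('knobtop',tri((W,px['w']),(T,px['t'])),'pred rest top',[proj(C,np.array([.536,-.2995,.1255])+np.array([-.5,0,.866])*.011) for C in(W,S,T)])
z=np.array([-.5,0,.866])
for nm,b in(('L',np.array([.484,-.2384,.0335])),('R',np.array([.4848,-.358,.0335]))):
    p=[proj(W,b+z*h).round(0).astype(int) for h in(0,.028)];print(nm,p)
    H=cv2.cvtColor(a,cv2.COLOR_RGB2HSV);u,v=p[1];u=max(u,20);v=max(v,20)
    print('cols',u-12,'rows',v-14);print(a[v-14:v+18:3,u-12:u+40:3].mean(2).astype(int));print(H[v-14:v+18:3,u-12:u+40:3,1])
```

```text
[ 0.49657228 -0.29931563  0.21119363] [ 2.61945330e+00 -1.45616970e-03  1.57050851e+00]
w [318.27721983 201.96142197] (300, 183, 37, 39)
s [344.91818182 109.61818182] (341, 105, 9, 10)
t [453.82659933 195.0959596 ] (448, 190, 13, 11)
knobtop (array([ 0.54204187, -0.30016527,  0.13190024]), np.float64(0.00010863770234096517)) pred rest top [array([308.80057537, 204.04695658]), array([348.82426963, 109.42046594]), array([454.17571857, 198.58839905])]
L [array([223, 130]), array([214, 132])]
cols 202 rows 118
[[ 59  72  84  85  88  83  85  82  83  81  87  83  84  87  74  85 106 113]
 [ 63  73  83  85  86  83  81  81  80  87  82  82  82  76  87 111 112 115]
 [ 65  71  80  61  49  39  33  32  51  79  82  82  76  76 106 111 115 111]
 [ 80  69  68  47  46  50  48  29  26  52  80  73  69  97 112 111 112 113]
 [ 91  82  73  63  63  68  70  44  26  40  72  59  78 109 113 113 111 114]
 [ 87  86  93  65  68  68  63  41  31  60  75  69 105 111 111 110 110 110]
 [106  78 104  89  70  69  58  56  68  72  65  95 110 110 109 109 107 111]
 [110  87 106 117 112 108 108  83  79  70  81 105 106 110 112 1
[... 2074 characters left out ...]
 23  25  26  27  25  24]
 [ 53  36   9  21  19  15  15  15  51  17  34  27  29  24  25  29  27  24]
 [ 28  25  17  12  24  21  16  53  51 146  43  29  28  28  28  27  26  27]
 [ 12  18  24  12  15  24  20 113  48 255  27  76  26  26  25  28  28  27]
 [ 18  15  19  18  15  18  61 255  73  16  96 168  89  30  25  25  25  27]
 [ 21  18  18  18  18  28 182 170  35  30  49 169 164  89  29  28  27  30]
 [ 20  15  15  21  10  80 102 102  43 118  73 106 107 105  57  29  29  25]
 [ 18  21  18  15  90  36 191  71  40  41  33  36  35  33  35  36  28  26]
 [ 16  18  19  47  27 120 198  35  34  10  15  30  33  33  33  33  37  31]
 [ 12  19  25  80  85 128  35  24  67  15   9  11  19  24  32  32  33  33]]
```

Call:
step_arm(
  increments="0 0 -5 0 0 0; 0 0 -5 0 0 0; 0 0 0 0.1309 0 0; 0 0 0 0.1309 0 0; 0 0 0 0.1309 0 0",
)

```text
time: 19.95
tool_pos: [0.4466, -0.3004, 0.3]
ee_rot: [3.015, 0.002, 1.569]
wrist_force: [0.1, -0.8, -0.4]
width: 0.094
```

Call:
step_arm(
  increments="0 0 0 0.1309 0 0; 4.25 2.1 0 0 0 0; 4.25 2.1 0 0 0 0; 4.25 2.1 0 0 0 0; 4.25 2.1 0 0 0 0",
)

```text
time: 20.45
tool_pos: [0.5319, -0.1278, 0.2975]
ee_rot: [-3.139, -0.001, 1.571]
wrist_force: [0.7, -0.2, 0.4]
width: 0.0937
```

Call:
step_arm(
  increments="4.25 2.1 0 0 0 0; 4.25 2.1 0 0 0 0; 4.25 2.1 0 0 0 0; 0 0 0 0 0 0.13; 0 0 0 0 0 0.13",
)

```text
time: 20.95
tool_pos: [0.5946, 0.0001, 0.2968]
ee_rot: [-3.138, 0.001, 1.309]
wrist_force: [0.0, -0.1, -0.1]
width: 0.0938
```

Call:
step_arm(
  increments="0 0 2 0 0 0.12; 0 0 0 0 0 0; 0 0 0 0 0 0; 0 0 0 0 0 0",
)

```text
time: 21.35
tool_pos: [0.5943, -0.0024, 0.2794]
ee_rot: [3.141, -0.0, 1.192]
wrist_force: [0.5, -0.4, -0.0]
width: 0.094
```

```bash
python3 delta.py .5925 -.0015 .109
python3 - <<'E'
from h import *
o=get_obs();a=snapshot('wrist');W=cam('wrist',o);H=cv2.cvtColor(a,cv2.COLOR_RGB2HSV)
m=((H[...,0]<14)&(H[...,1]>100)&(H[...,2]<170)).astype(np.uint8)
for c in blobs(m,(250,90,420,230),60)[:3]: print('w',cv2.contourArea(c),cen(c),cv2.minAreaRect(c),onz(W,cen(c),.130))
for p in((.589,-.001,.145),): print(proj(W,p))
cv2.imwrite('pics/w8.png',a[:,:,::-1])
E
```

```text
tool cm [ 0.02 -0.2  17.04] pos [ 0.5943 -0.0024  0.2794] axes z [ 1.e-04 -0.e+00 -1.e+00] y [ 9.291e-01 -3.697e-01  1.000e-04] F [ 0.5 -0.4 -0. ] w 0.09401669821273513
w 509.0 [317.4227243  185.93156516] ((317.558349609375, 185.01641845703125), (10.936447143554688, 64.08993530273438), 1.6846843957901) [ 0.59335885 -0.00115594  0.13      ]
[313.44968675 190.57689668]
```

Call:
step_arm(
  increments="0 -0.1 4 0 0 0.03; 0 0 4 0 0 0; 0 0 4 0 0 0; 0 0 3 0 0 0; 0 0 2 0 0 0",
)

```text
time: 21.9
tool_pos: [0.5921, -0.0021, 0.1068]
ee_rot: [-3.139, 0.001, 1.161]
wrist_force: [-0.1, -0.2, -0.3]
width: 0.0942
```

Call:
step_arm(
  increments="0 0 0 0 0 0; 0 0 0 0 0 0; 0 0 0 0 0 0; 0 0 0 0 0 0; 0 0 0 0 0 0",
  claw=1,
)

```text
time: 22.4
tool_pos: [0.594, -0.0021, 0.1107]
ee_rot: [3.139, -0.001, 1.16]
wrist_force: [0.6, -0.0, 1.0]
width: 0.0572
```

Call:
step_arm(
  increments="0 0 0 0 0 0; 0 0 0 0 0 0; 0 0 0 0 0 0; 0 0 0 0 0 0; 0 0 0 0 0 0",
)

```text
time: 22.9
tool_pos: [0.5931, -0.002, 0.109]
ee_rot: [-3.141, 0.0, 1.16]
wrist_force: [0.5, 0.6, -0.6]
width: 0.0173
```

Call:
step_arm(
  increments="0 0 0 0 0 0; 0 0 0 0 0 0; 0 0 0 0 0 0; 0 0 0 0 0 0; 0 0 0 0 0 0",
)

```text
time: 23.4
tool_pos: [0.5928, -0.0018, 0.109]
ee_rot: [-3.141, 0.0, 1.16]
wrist_force: [-2.2, 1.2, 1.5]
width: 0.0117
```

Call:
step_arm(
  increments="0 0 -1 0 0 0; 0 0 -2.5 0 0 0; 0 0 -3.5 0 0 0; 0 0 -3 0 0 0; 0 0 -3 0 0 0",
)

```text
time: 23.9
tool_pos: [0.5931, -0.0022, 0.2401]
ee_rot: [3.142, 0.0, 1.16]
wrist_force: [0.2, 0.6, -3.8]
width: 0.0116
```

Call:
step_arm(
  increments="0 0 -3 0 0 0; 0 0 0 0 0 0; 0 0 0 0 0 0",
)

```text
time: 24.2
tool_pos: [0.5933, -0.0021, 0.2688]
ee_rot: [3.141, 0.0, 1.16]
wrist_force: [0.6, -0.3, -3.8]
width: 0.0113
```

```bash
python3 delta.py .5755 .304 .269
python3 - <<'E'
from h import *
s=snapshot('side');t=snapshot('top');w=snapshot('wrist')
T=cam('top');print('lid knob top px',[cen(c) for c in blobs((t.max(2)<45).astype(np.uint8),(440,180,475,208),15)[:1]])
cv2.imwrite('pics/b9.png',s[:,:,::-1])
E
```

```text
tool cm [ 27.36 -13.85  -0.03] pos [ 0.5933 -0.0021  0.2688] axes z [ 6.e-04 -3.e-04 -1.e+00] y [ 9.169e-01 -3.991e-01  6.000e-04] F [ 0.6 -0.3 -3.8] w 0.011270528959889866
lid knob top px [array([453.79421769, 195.05102041])]
```

Call:
step_arm(
  increments="2 -1 0 0 0 0; 4 -2 0 0 0 0; 4 -2 0 0 0 0; 4 -2 0 0 0 0; 4 -2 0 0 0 0",
)

```text
time: 24.85
tool_pos: [0.5815, 0.2003, 0.2666]
ee_rot: [-3.139, 0.002, 1.16]
wrist_force: [1.4, 0.1, -3.0]
width: 0.0115
```

Call:
step_arm(
  increments="4 -2 0 0 0 0; 3.4 -1.9 0 0 0 0; 2 -1 0 0 0 0; 0 0 0 0 0 0; 0 0 0 0 0 0",
)

```text
time: 25.35
tool_pos: [0.5744, 0.3047, 0.2667]
ee_rot: [-3.139, 0.004, 1.161]
wrist_force: [0.5, -0.7, -4.4]
width: 0.012
```

Call:
step_arm(
  increments="0 0 2 0 0 0; 0 0 4 0 0 0; 0 0 4 0 0 0; 0 0 3 0 0 0; 0 0 2 0 0 0",
)

```text
time: 25.85
tool_pos: [0.5734, 0.3019, 0.1145]
ee_rot: [-3.137, 0.005, 1.158]
wrist_force: [-0.1, 0.2, -3.5]
width: 0.0115
```

Call:
step_arm(
  increments="0 0 1 0 0 0; 0 0 0.5 0 0 0; 0 0 0 0 0 0; 0 0 0 0 0 0",
)

```text
time: 26.25
tool_pos: [0.576, 0.3048, 0.1059]
ee_rot: [3.139, -0.002, 1.16]
wrist_force: [-0.2, 0.7, -3.3]
width: 0.0117
```

```bash
python3 delta.py .5755 .305 .085
```

```text
tool cm [-0.   -0.06  2.09] pos [0.576  0.3048 0.1059] axes z [ 0.0028  0.001  -1.    ] y [ 0.9168 -0.3994  0.0022] F [-0.2  0.7 -3.3] w 0.011675011634421337
```

Call:
step_arm(
  increments="0 0 0.7 0 0 0; 0 0 0.5 0 0 0; 0 0 0.3 0 0 0; 0 0 0 0 0 0; 0 0 0 0 0 0",
)

```text
time: 26.75
tool_pos: [0.5749, 0.3047, 0.0889]
ee_rot: [-3.141, 0.0, 1.16]
wrist_force: [0.9, 0.2, -4.1]
width: 0.0115
```

Call:
step_arm(
  increments="0 0 0.2 0 0 0; 0 0 0.1 0 0 0; 0 0 0 0 0 0",
)

```text
time: 27.05
tool_pos: [0.5749, 0.3047, 0.0859]
ee_rot: [-3.141, 0.0, 1.16]
wrist_force: [-1.0, 0.0, -5.0]
width: 0.0118
```

Call:
step_arm(
  increments="0 0 0.2 0 0 0; 0 0 0 0 0 0; 0 0 0 0 0 0",
)

```text
time: 27.35
tool_pos: [0.5754, 0.3048, 0.085]
ee_rot: [3.14, -0.001, 1.16]
wrist_force: [-0.6, -0.9, 0.8]
width: 0.0115
```

Call:
step_arm(
  increments="0 0 0 0 0 0; 0 0 0 0 0 0; 0 0 0 0 0 0; 0 0 0 0 0 0; 0 0 0 0 0 0",
  claw=-0.5,
)

```text
time: 27.85
tool_pos: [0.575, 0.3047, 0.0841]
ee_rot: [3.141, -0.0, 1.16]
wrist_force: [0.5, 0.2, 0.4]
width: 0.0486
```

Call:
step_arm(
  increments="0 0 -1 0 0 0; 0 0 -3 0 0 0; 0 0 -5 0 0 0; 0 0 -5 0 0 0; 0 0 -5 0 0 0",
)

```text
time: 28.35
tool_pos: [0.5746, 0.3046, 0.2769]
ee_rot: [3.141, -0.001, 1.16]
wrist_force: [0.3, 0.2, 0.5]
width: 0.0705
```

Call:
step_arm(
  increments="0 0 -3 0 0 0; 0 0 0 0 0 0; 0 0 0 0 0 0; 0 0 0 0 0 0",
  claw=-1,
)

```text
time: 28.75
tool_pos: [0.5745, 0.3045, 0.3019]
ee_rot: [-3.139, 0.003, 1.16]
wrist_force: [-0.3, 0.4, -1.0]
width: 0.0937
```

```bash
python3 - <<'E'
from h import *
o=get_obs();a=snapshot('wrist');t=snapshot('top');W=cam('wrist',o);T=cam('top');print(o['tool_pos'])
H=cv2.cvtColor(a,cv2.COLOR_RGB2HSV)
m=((H[...,0]<12)&(H[...,1]>100)&(H[...,2]<150)).astype(np.uint8)
for c in blobs(m,(250,90,420,230),60)[:3]: print('bar',cv2.contourArea(c),cv2.minAreaRect(c),onz(W,cen(c),.107))
H=cv2.cvtColor(t,cv2.COLOR_RGB2HSV)
m=((H[...,1]>70)&(H[...,0]>10)&(H[...,0]<30)).astype(np.uint8)
for c in blobs(m,(235,155,302,228),100)[:1]: e=cv2.fitEllipse(c);print('trivet',e,onz(T,e[0],.016))
c=blobs((t.max(2)<45).astype(np.uint8),(440,180,475,208),15)[0];print('lid knob top',cen(c))
cv2.imwrite('pics/t10.png',t[:,:,::-1])
E
python3 delta.py .4966 -.2993 .2112
```

```text
[0.57448108 0.30447935 0.30193938]
bar 340.5 ((320.0, 175.5), (8.0, 57.0), 0.0) [0.57676416 0.30652069 0.107     ]
trivet ((286.10894775390625, 184.75057983398438), (15.586658477783203, 43.35358810424805), 156.6631317138672) [0.59981304 0.23966511 0.016     ]
lid knob top [453.84974093 194.99309154]
tool cm [-58.43  16.98   9.17] pos [0.5744 0.3044 0.3013] axes z [-0.0044 -0.002  -1.    ] y [ 0.917  -0.3989 -0.0033] F [-0.2  0.5 -0.4] w 0.09413326037839681
```

Call:
step_arm(
  increments="0 0 0 0 0 -0.137; 0 0 0 0 0 -0.137; 0 0 0 0 0 -0.137; -3 -0.6 0 0 0 0; -4.8 -0.9 0 0 0 0",
)

```text
time: 29.35
tool_pos: [0.5593, 0.2277, 0.3007]
ee_rot: [-3.137, 0.001, 1.576]
wrist_force: [0.7, -1.3, 0.5]
width: 0.0941
```

Call:
step_arm(
  increments="-4.8 -0.9 0 0 0 0; -4.8 -0.9 0 0 0 0; -4.8 -0.9 0 0 0 0; -4.8 -0.9 0 0 0 0; -4.8 -0.9 0 0 0 0",
)

```text
time: 29.85
tool_pos: [0.5139, -0.015, 0.3025]
ee_rot: [-3.139, -0.0, 1.572]
wrist_force: [0.7, -0.7, 0.6]
width: 0.0941
```

Call:
step_arm(
  increments="-4.8 -0.9 0 0 0 0; -4.8 -0.9 0 0 0 0; -4.8 -0.9 0 0 0 0; -4.8 -0.9 0 0 0 0; -4.8 -0.9 0 0 0 0",
)

```text
time: 30.35
tool_pos: [0.4691, -0.2548, 0.3026]
ee_rot: [-3.14, -0.002, 1.571]
wrist_force: [0.7, 0.4, 0.6]
width: 0.0937
```

Call:
step_arm(
  increments="-4.8 -0.9 0 -0.1309 0 0; 0 0 0 -0.1309 0 0; 0 0 0 -0.1309 0 0; 0 0 0 -0.1309 0 0; 0 0 0 0 0 0",
)

```text
time: 30.85
tool_pos: [0.4574, -0.3004, 0.2983]
ee_rot: [2.624, -0.007, 1.567]
wrist_force: [-0.2, -0.1, -0.7]
width: 0.0942
```

Call:
step_arm(
  increments="0 0 0 0 0 0; 0 0 0 0 0 0",
)

```text
time: 31.05
tool_pos: [0.4622, -0.3015, 0.305]
ee_rot: [2.618, 0.001, 1.572]
wrist_force: [-1.0, -0.4, 0.8]
width: 0.094
```

```bash
python3 delta.py .5574 -.2999 .1091
```

```text
tool cm [ 0.17 -1.55 21.73] pos [ 0.4622 -0.3015  0.305 ] axes z [ 4.996e-01 -1.000e-04 -8.662e-01] y [0.8662 0.002  0.4996] F [-1.  -0.4  0.8] w 0.09396953193877328
```

Call:
step_arm(
  increments="0.15 -0.8 5 0 0 0; 0 -0.75 5 0 0 0; 0 0 5 0 0 0; 0 0 4 0 0 0; 0 0 2.5 0 0 0",
)

```text
time: 31.55
tool_pos: [0.557, -0.2979, 0.108]
ee_rot: [2.622, -0.002, 1.575]
wrist_force: [0.5, -0.3, -0.9]
width: 0.0942
```

Call:
step_arm(
  increments="0 0 0 0 0 0; 0 0 0 0 0 0; 0 0 0 0 0 0; 0 0 0 0 0 0; 0 0 0 0 0 0",
  claw=1,
)

```text
time: 32.05
tool_pos: [0.5553, -0.3007, 0.1134]
ee_rot: [2.616, 0.002, 1.571]
wrist_force: [-0.3, 0.1, -0.1]
width: 0.0574
```

Call:
step_arm(
  increments="0 0 0 0 0 0; 0 0 0 0 0 0; 0 0 0 0 0 0; 0 0 0 0 0 0; 0 0 0 0 0 0",
)

```text
time: 32.55
tool_pos: [0.554, -0.3, 0.1111]
ee_rot: [2.62, 0.0, 1.572]
wrist_force: [-5.9, -0.5, 2.8]
width: 0.0352
```

Call:
step_arm(
  increments="0 0 -1 0 0 0; 0 0 -3 0 0 0; 0 0 -5 0 0 0; 0 0 -5 0 0 0; 0 0 -3 0 0 0",
)

```text
time: 33.05
tool_pos: [0.4688, -0.3001, 0.2619]
ee_rot: [2.616, 0.003, 1.571]
wrist_force: [1.4, -0.4, -3.9]
width: 0.0354
```

Call:
step_arm(
  increments="0 0 0 0.1309 0 0; 0 0 0 0.1309 0 0; 0 0 0 0.1309 0 0; 0 0 0 0.1309 0 0; 0 0 0 0 0 0",
)

```text
time: 33.55
tool_pos: [0.4727, -0.2989, 0.2552]
ee_rot: [-3.138, -0.004, 1.575]
wrist_force: [0.4, 0.3, -4.5]
width: 0.0354
```

Run:
```python
from h import *
import pickle
o4,a4,_=pickle.load(open('w4.pkl','rb'))
o=get_obs();a=snapshot('wrist');t=snapshot('top');pickle.dump((o,a,t),open('w11.pkl','wb'))
W4=cam('wrist',o4);W=cam('wrist',o);T=cam('top');print(o['tool_pos'],o['ee_rot'])
def hough(i,lo,hi,c0,d=25,p2=25):
    g=cv2.GaussianBlur(cv2.cvtColor(i,cv2.COLOR_RGB2GRAY),(5,5),1)
    r=cv2.HoughCircles(g,cv2.HOUGH_GRADIENT,1,2,param1=80,param2=p2,minRadius=lo,maxRadius=hi)
    return [] if r is None else [x for x in r[0] if np.hypot(*(x[:2]-c0))<d][:4]
for x in hough(a4,80,100,(324,182)): print('pot w4',x,onz(W4,x[:2],.145))
for x in hough(t,25,36,(360,190),15,12): print('pot top',x,onz(T,x[:2],.145))
zl=o['tool_pos'][2]+.0165-.045
for x in hough(a,70,140,(319,200),60): print('lid now',x,onz(W,x[:2],zl)-o['tool_pos'])
cv2.imwrite('pics/w11.png',a[:,:,::-1])
```

```text
[ 0.47266299 -0.2989249   0.25520294] [-3.13805584 -0.00416496  1.57516353]
pot w4 [324.5 181.5  93.9] [0.59029812 0.01250538 0.145     ]
pot w4 [323.5 184.5  91.7] [0.58930359 0.00940071 0.145     ]
pot w4 [321.5 184.5  90.6] [0.58728145 0.00939858 0.145     ]
pot w4 [323.5 186.5  93.9] [0.58931284 0.00732236 0.145     ]
pot top [349.5 187.5  28.8] [0.56855393 0.03332995 0.145     ]
pot top [358.5 181.5  29.9] [0.58727524 0.00448205 0.145     ]
pot top [357.5 185.5  34.3] [0.57459685 0.00799869 0.145     ]
pot top [361.5 185.5  34.2] [ 0.57444768 -0.0045948   0.145     ]
```

Run:
```python
from h import *
import pickle
T=cam('top');S=cam('side')
for z in(.125,.130,.135): print('stand knob top-cam',z,onz(T,(453.83,195.10),z))
for z in(.190,.196): print('pot knob',z,onz(T,(361.44,179.19),z))
im=cv2.imread('pics/top0.png')
for th in(45,60,80):
    c=blobs((im.max(2)<th).astype(np.uint8),(345,165,380,195),15)[0];print(th,cen(c),cv2.boundingRect(c))
# lid outline on pot at start, and pot rim now: bright/dark profile rows
_,a,t=pickle.load(open('w11.pkl','rb'))
np.set_printoptions(linewidth=220)
print('lid0 row185',im[185,315:405].mean(1).astype(int)); print('pot now row185',t[185,315:405].mean(1).astype(int))
print('pot now col360',t[145:225,360].mean(1).astype(int))
```

```text
stand knob top-cam 0.125 [ 0.54289532 -0.30294959  0.125     ]
stand knob top-cam 0.13 [ 0.54227885 -0.3010233   0.13      ]
stand knob top-cam 0.135 [ 0.54166237 -0.29909701  0.135     ]
pot knob 0.19 [0.58691294 0.001236   0.19      ]
pot knob 0.196 [0.5858975  0.00206864 0.196     ]
45 [361.60540541 179.13513514] (356, 174, 12, 12)
60 [361.44178628 179.19298246] (356, 173, 12, 14)
80 [360.72715573 179.44272844] (354, 173, 15, 14)
lid0 row185 [121 122 120  93  76  63  64  65  50  53  77  68  57  96 108 109 112 112 111 113 112 110 112 111 109 110 109 112 115 113 114 116 118 116 118 115 120 116 120 111  81  64  63  52  49  44  36  35  63  90  95 103 106 105
 103 110 113 115 114 112 115 112 111 114 113 106 107 105 107 104 103 103 102 100  97  99  99  99 112 113 112 112 113  86 100  98  94 112 117 119]
pot now row185 [137 137 136 136 131  89  73  74  56  57  92 111 106  70 109 113 105 104 115 122 119 119 117 130 133 134 134 138 134 134 134 135 132 137 128 132 132 131 129 131 131 132 130 133 132 130 132 129 129 134 131 132 130 129
 131 130 135 133 131 132 134 135 133 131  90  68  69  68  56  42  37  43  40  39  35  96 113 127 128 127 123 130 131  96 110 108 103 125 135 132]
pot now col360 [138 136 132 128 129 122  91  49  39  41  40  39  41  38  45  74 111 118 119 119 116 131 131 132 131 129 131 132 132 132 133 131 134 135 133 133 133 132 131 131 130 128 130 130 136 134 134 134 136 135 131 133 135 135
 137 134 137 133 134 139 129 127 126 131 127 124 119 134  63  39 104 117 110 109  64  53  50  55 110 135]
```

Call:
step_arm(
  increments="0 0 -3 0 0 0; 0 0 -2.5 0 0 0; 3 1 0 0 0 0; 4.5 1.7 0 0 0 0; 4.5 1.7 0 0 0 0",
)

```text
time: 34.15
tool_pos: [0.5127, -0.1795, 0.3146]
ee_rot: [3.138, -0.0, 1.568]
wrist_force: [0.5, 0.7, -5.2]
width: 0.0355
```

Call:
step_arm(
  increments="4.5 1.7 0 0 0 0; 4.5 1.7 0 0 0 0; 4.5 1.7 0 0 0 0; 3 1.2 0 0 0 0; 1.5 0.8 0 0 0 0",
)

```text
time: 34.65
tool_pos: [0.584, 0.0023, 0.3143]
ee_rot: [3.139, -0.002, 1.573]
wrist_force: [-0.5, -1.2, -4.4]
width: 0.0355
```

Call:
step_arm(
  increments="0 0 0 0 0 0; 0 0 0 0 0 0; 0 0 0 0 0 0",
)

```text
time: 34.95
tool_pos: [0.5842, -0.0017, 0.3139]
ee_rot: [3.141, 0.001, 1.569]
wrist_force: [0.0, 0.1, -4.4]
width: 0.0356
```

```bash
python3 delta.py .588 .0015 .169
python3 - <<'E'
from h import *
import pickle
_,_,t=pickle.load(open('w11.pkl','rb'));g0=cv2.imread('pics/top0.png',0);g1=cv2.cvtColor(t,cv2.COLOR_RGB2GRAY)
# pot handle shift: left handle patch matched in later image
for b in((311,160,328,200),(390,170,402,204)):
    x0,y0,x1,y1=b;p=g0[y0+4:y1-4,x0+2:x1-2];r=cv2.matchTemplate(g1[y0-6:y1+6,x0-6:x1+6],p,cv2.TM_CCOEFF_NORMED);_,v,_,l=cv2.minMaxLoc(r);print('handle shift px',l[0]-8,l[1]-10,v)
E
```

```text
tool cm [ 0.33  0.37 14.49] pos [ 0.5842 -0.0017  0.3139] axes z [ 5.e-04 -6.e-04 -1.e+00] y [ 1.e+00 -2.e-03  5.e-04] F [ 0.   0.1 -4.4] w 0.03556908632092977
handle shift px 0 0 0.9729906916618347
handle shift px 0 0 0.9483208656311035
```

Call:
step_arm(
  increments="0.3 0.35 2 0 0 0; 0 0 3.5 0 0 0; 0 0 3.5 0 0 0; 0 0 2.5 0 0 0; 0 0 1 0 0 0",
)

```text
time: 35.45
tool_pos: [0.5861, 0.0017, 0.1848]
ee_rot: [-3.135, -0.0, 1.569]
wrist_force: [-0.6, 0.4, -4.5]
width: 0.0352
```

Call:
step_arm(
  increments="0 0 0 0 0 0; 0 0 0 0 0 0; 0 0 0 0 0 0",
)

```text
time: 35.75
tool_pos: [0.5895, 0.0028, 0.1912]
ee_rot: [3.137, 0.001, 1.571]
wrist_force: [0.4, -0.0, -3.9]
width: 0.0354
```

```bash
python3 delta.py .588 .0015 .169
python3 - <<'E'
from h import *
np.set_printoptions(linewidth=220)
s=snapshot('side');t=snapshot('top');S=cam('side');T=cam('top')
i0=cv2.imread('pics/top0.png').mean(2);s0=cv2.imread('pics/side0.png').mean(2);t1=t.mean(2);s1=s.mean(2)
for r in(165,170,175,180): print('top',r,i0[r,318:338].astype(int),t1[r,318:338].astype(int));print('   R',i0[r,383:402].astype(int),t1[r,383:402].astype(int))
for r in(148,152,156): print('side',r,s0[r,272:292].astype(int),s1[r,272:292].astype(int));print('   R',s0[r,332:350].astype(int),s1[r,332:350].astype(int))
c=np.array([.588,.0015,.145])
for dz in(0,.02): print(dz,'shift of lid per height',proj(T,c+[0,0,dz]),proj(S,c+[0,0,dz]))
for C,i in((T,t),(S,s)):
    u,v=proj(C,[.588,.0015,.21]).astype(int)
    for c in blobs((i.max(2)<45).astype(np.uint8),(u-14,v-14,u+14,v+14),15)[:2]: print(cen(c),cv2.boundingRect(c))
E
```

```text
tool cm [-0.12 -0.16  2.22] pos [0.5895 0.0028 0.1912] axes z [ 4.6e-03 -5.0e-04 -1.0e+00] y [1.0e+00 1.0e-04 4.6e-03] F [ 0.4 -0.  -3.9] w 0.03543757657944843
top 165 [118  99  89  82 109  93  64  57  63  68  77  72  78  73  90 100 106 106 103 105] [133 110  93  96 117  98  66  65  64  76  75  64  53  81 108 108 114 110 110 115]
   R [ 99  97  96  98  95 111 121 119 122 115 119 119 117 117 118 116 122 119 120] [32 29 32 34 28 33 33 33 36 34 32 32 30 34 34 30 32 33 30]
top 170 [ 87  69  92  98  76  41  34  33  37  47  63  65  95 105 102 103 103 110 108 104] [89 73 69 64 48 38 35 34 43 45 63 64 67 71 73 70 65 67 68 70]
   R [ 99 104  99  97  97 100 101 108 116 119 118 119 118 121 120 119 120 119 118] [29 29 25 28 41 80 88 74 73 75 86 67 64 42 30 20 24 20 20]
top 175 [ 96 104  97  85  68  40  34  34  34  45  77  98 108 107 106 108 107 106 110 105] [85 66 57 50 57 41 36 32 41 51 65 71 69 74 71 68 70 69 69 68]
   R [102 104  99  98  96  98  97  95  97 110 114 115 111 107 100 102 106 105 108] [ 52  70  90 101 101  98  97  95 103 105 103 115 117  93  48  25  23  21  22]
top 180 [110 102  8
[... 858 characters left out ...]
70  70  72  75 112 111 114 102  92 100  97  93  92  91  89  72  59]
side 156 [139 138 135 105 139 141 138 128 119 122 123 124 122 125 122 124 123 120 120 122] [138 139 135 101 141 139 137 132 113 118 120 120 121 123 131 132 132 131 130 132]
   R [123 122 120 123 121 119 120 121 121 121 129 141 145 148 149 146 148 149] [ 68  69  70  70  72  86  89 113  90 146 145 147 151 149 142 141 141 141]
0 shift of lid per height [359.43884704 181.2615966 ] [310.57134226 154.54629064]
0.02 shift of lid per height [360.26702014 180.2065766 ] [310.54582945 149.84703866]
[370.01088032 171.53016815] (364, 163, 12, 18)
[354.66283525 176.72988506] (352, 163, 6, 28)
[308.29890454 137.10015649] (303, 124, 12, 20)
```

Call:
step_arm(
  increments="-0.1 -0.1 0.7 0 0 0; 0 0 0.4 0 0 0; 0 0 0 0 0 0; 0 0 0 0 0 0",
)

```text
time: 36.25
tool_pos: [0.5871, 0.0023, 0.177]
ee_rot: [-3.141, -0.0, 1.572]
wrist_force: [0.4, -1.4, -5.2]
width: 0.0357
```

Call:
step_arm(
  increments="0 0 0.3 0 0 0; 0 0 0 0 0 0; 0 0 0 0 0 0",
)

```text
time: 36.55
tool_pos: [0.5873, 0.0022, 0.1745]
ee_rot: [-3.141, 0.0, 1.571]
wrist_force: [-0.3, -0.7, -4.5]
width: 0.0356
```

Call:
step_arm(
  increments="0 0 0.3 0 0 0; 0 0 0 0 0 0; 0 0 0 0 0 0",
)

```text
time: 36.85
tool_pos: [0.5872, 0.0022, 0.1714]
ee_rot: [-3.141, 0.0, 1.571]
wrist_force: [-0.2, -0.5, -3.8]
width: 0.0358
```

Call:
step_arm(
  increments="0 0 0.2 0 0 0; 0 0 0 0 0 0; 0 0 0 0 0 0",
)

```text
time: 37.15
tool_pos: [0.5873, 0.0022, 0.1694]
ee_rot: [-3.141, 0.0, 1.571]
wrist_force: [-0.6, -0.2, -4.3]
width: 0.0355
```

Call:
step_arm(
  increments="0 0 0.2 0 0 0; 0 0 0 0 0 0; 0 0 0 0 0 0",
)

```text
time: 37.45
tool_pos: [0.5876, 0.0021, 0.1689]
ee_rot: [3.14, 0.0, 1.571]
wrist_force: [-1.5, -0.3, 3.7]
width: 0.0353
```

Call:
step_arm(
  increments="0 0 0.2 0 0 0; 0 0 0 0 0 0; 0 0 0 0 0 0",
)

```text
time: 37.75
tool_pos: [0.5876, 0.0021, 0.1688]
ee_rot: [3.139, 0.001, 1.571]
wrist_force: [-3.0, 0.9, 9.7]
width: 0.0353
```

Call:
step_arm(
  increments="0 0 -0.2 0 0 0; 0 0 0 0 0 0; 0 0 0 0 0 0; 0 0 0 0 0 0; 0 0 0 0 0 0",
  claw=-0.4,
)

```text
time: 38.25
tool_pos: [0.5873, 0.0022, 0.167]
ee_rot: [-3.141, -0.0, 1.571]
wrist_force: [-0.1, -0.3, 1.0]
width: 0.0656
```

Call:
step_arm(
  increments="0 0 0 0 0 0; 0 0 -2 0 0 0; 0 0 -4 0 0 0; 0 0 -4 0 0 0; 0 0 -2.5 0 0 0",
)

```text
time: 38.75
tool_pos: [0.5879, 0.0022, 0.2962]
ee_rot: [3.137, 0.0, 1.571]
wrist_force: [0.3, 0.6, -0.8]
width: 0.0655
```

Call:
step_arm(
  increments="0 0 0 0 0 0; 0 0 0 0 0 0; 0 0 0 0 0 0",
  claw=-1,
)

```text
time: 39.05
tool_pos: [0.5866, 0.0022, 0.2899]
ee_rot: [-3.137, -0.0, 1.571]
wrist_force: [0.5, 0.3, -0.5]
width: 0.0863
```

Run:
```python
from h import *
import pickle
o2,a2=pickle.load(open('w2.pkl','rb'));o=get_obs();a=snapshot('wrist');pickle.dump((o,a),open('w12.pkl','wb'))
print(o['tool_pos'],o['ee_rot'],o['wrist_force'])
s=snapshot('side');s0=cv2.cvtColor(cv2.imread('pics/side0.png'),cv2.COLOR_BGR2RGB)
for i,oo in((a2,o2),(a,o)):
    c=blobs((i.max(2)<60).astype(np.uint8),(270,140,370,240),100)[0];W=cam('wrist',oo);print('wrist knob',cen(c),cv2.boundingRect(c),onz(W,cen(c),.201))
for i in(s0,s):
    c=blobs((i.max(2)<60).astype(np.uint8),(300,134,322,155),15)[0];print('side knob',cen(c),cv2.boundingRect(c))
    g=i.mean(2); print([g[r,276:286].astype(int).tolist() for r in(148,152)],[g[r,338:346].astype(int).tolist() for r in(148,152)],g[164:182,311].astype(int).tolist())
```

```text
[0.58660919 0.00224454 0.28987645] [-3.13738858e+00 -2.81536494e-04  1.57131867e+00] [ 0.48310071  0.33870469 -0.50256229]
wrist knob [322.84540825 192.59766716] (306, 174, 35, 38) [0.58854666 0.0047163  0.201     ]
wrist knob [320.46186845 199.60279631] (303, 181, 36, 39) [0.58838    0.00432446 0.201     ]
side knob [310.40033501 144.79564489] (306, 138, 10, 16)
[[69, 73, 69, 66, 74, 109, 122, 121, 121, 119], [71, 72, 74, 88, 119, 121, 118, 120, 119, 121]] [[119, 118, 107, 57, 52, 52, 49, 45], [120, 119, 119, 119, 97, 90, 89, 86]] [129, 129, 131, 130, 130, 131, 132, 132, 135, 136, 135, 84, 50, 49, 50, 53, 53, 54]
side knob [310.57767722 144.54449472] (305, 138, 12, 16)
[[73, 72, 72, 68, 76, 103, 116, 118, 117, 119], [72, 71, 70, 79, 124, 125, 121, 80, 80, 79]] [[101, 101, 94, 59, 57, 58, 52, 46], [110, 111, 106, 113, 103, 94, 91, 89]] [80, 82, 81, 79, 79, 80, 81, 82, 82, 81, 82, 62, 52, 52, 56, 57, 57, 57]
```

Call:
step_arm(
  increments="0 0 -3 0 0 0; 0 0 0 0 0 0; 0 0 0 0 0 0; 0 0 0 0 0 0",
)

```text
time: 39.55
tool_pos: [0.587, 0.0022, 0.3209]
ee_rot: [-3.14, -0.0, 1.571]
wrist_force: [-0.5, -0.1, -0.7]
width: 0.0944
```

```bash
python3 -c "
from bench import *
print(get_obs()['time'],close_job())"
```

```text
the job is handed in; nothing more can be done
39.55 None
```

I lifted the lid onto the stand, set the basket on the smallest trivet and put the lid back on the pot. I handed the job in at 39.6 s, and it reported no verdict.

- **Lid on the stand:** On the first try the lid came to rest on top of the right-hand peg. I saw this in the wrist view, took the lid again and laid it flat about 8 mm up the slope from its place against the pegs. I checked this second placing only by the knob's position and contact depth; the fingers hid the right peg. The knob did not move while I carried the basket.
- **Basket:** After letting go, the wrist camera put its handle within about 4 mm of the trivet's measured centre. I saw no tilt, but did not measure it.
- **Lid on the pot:** The wrist camera puts the knob within 1 mm of its starting position, and the side-view outline matches the starting picture, so I take it as fully seated. It touched the rim with about 14 N, at the height expected.
- **Pot:** Its handles had not shifted in the top view after the basket came out. I did not check again after putting the lid back.
- **Bottle and jar:** I did not measure them at the end, but the arm's path stayed well clear of both.
- **Disagreements:** The side camera read some points about 5–15 mm off the other two, so I relied on the wrist and top views. A circle fit of the pot's rim was too noisy to use. I had used all 12 pictures before the last placing, so those final checks were by numbers only.

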